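# Load the burner nest and trip the start switch

## Task

Finish loading the clamping fixture for the next brass incense burner: its cup is already in the nest, so lower the plain spacer ring squarely onto the cup, then the top disc with its small boss up squarely onto the ring; do not let either part drop. When both lie flat in the nest, start the clamp: push the roller of the start switch sideways, either way, until the switch trips, hold it over for a good second without forcing it to its end stop, and let it spring back upright. Leave the finished lamp cups, the polish tin and the brush where they stand.

Things in the scene. Friction and masses are not known exactly. Their poses are not given: they have to be found in the camera images.
- fixture: Clamping fixture, fixed. Dark steel base plate, 15 mm thick, local x -48..110, y -55..55 mm, carrying the nest and, 85 mm from it along local +x, a swing clamp: aluminium cylinder 42 mm across, its dark steel arm swung aside along local +y (to y 95 mm, 28 mm wide, 79 to 108 mm above the bench). Origin: on the nest's axis at bench height; z up.
- nest (a point): Centre of the pocket floor, 20 mm above the bench; axes as the fixture's. Two curved white plastic jaws, slippery, on the local +x and -x sides, 15 mm thick, form a round pocket 59 mm wide; jaw tops 68 mm above the bench, the top 7 mm flared outward by 4 mm. Towards local +y and -y are open gaps 45 mm wide, clear down to the pocket floor: fingers that close along local y fit in them.
- cup: Brass cup of the burner, 56 mm across, 26 mm tall, wall 5 mm, already standing in the nest, loose. Origin: centre of its underside, on the pocket floor.
- spacer_center (a point): Spacer: plain brass ring, 56 mm outside, 38 mm bore, 12 mm thick, about 125 g, lying flat on the bench, loose. The point is its centre, half-way up (6 mm above its underside). Either face may be up. It belongs on the cup's rim: there its centre is 32 mm above the pocket floor.
- disc_center (a point): Top disc: brass, 56 mm across, 7 mm thick, with a central round boss (18 mm across, 7 mm tall) on its upper face, about 150 g, lying boss up on the bench, loose. The point is the centre of the 7 mm plate, 3.5 mm above its underside; z points out of the boss. It belongs on the spacer: there the point is 41.5 mm above the pocket floor and its upper face 3 mm below the jaw tops.
- switch_shaft (a point): Point on the start switch's shaft axis, in the roller's plane, 107 mm above the bench. Grey die-cast limit switch, 40 x 40 mm, head top at 121 mm, fixed on a dark steel bracket (foot 70 x 84 mm). The shaft leaves the head's side along this point's +y; that side face is 23 mm from the point towards -y. x: the direction in which the roller swings; z up.
- roller (a point): Centre of the white nylon roller, 18 mm across, 9 mm wide, at the top end of the flat steel lever (10 mm wide, 5 mm thick, on the roller's -y side next to it), 60 mm from the shaft axis; at rest it stands straight above the shaft, 167 mm above the bench. It swings in the vertical plane of the switch_shaft point's x and z axes. The roller turns freely.
- switch_lever (a joint): Angle of the switch lever in rad: 0 upright at rest, positive leaning towards the switch_shaft point's +x, negative towards -x. It works alike both ways and springs back by itself (0.3 N m/rad, about 3 N at the roller to trip). Trips at 0.5 rad (29 degrees, roller 29 mm aside); keep below 1.0 rad (57 degrees, 50 mm aside); end stop at 1.2 rad.
- lamp_cup_a: Finished brass lamp cup on a stepped foot, 68 mm across the rim, 75 mm tall, a bystander. Origin: centre of its underside.
- lamp_cup_b: A second finished lamp cup of the same shape, a bystander. Origin: centre of its underside.
- polish_tin: Steel tin of polish, 60 mm across, 62 mm tall, a bystander. Origin: centre of its underside.
- brush: Wooden-handled brush, 170 mm long, lying on the bench, a bystander. Origin: centre of its underside; its length is along its own x.
Mind the look-alikes: they are no part of the job. Leave any green or pink look-alike of the part that bears disc_center alone.

How it is judged:
On the way, in this order (a step that is already met when the one before it is completed fails the run):
1. the spacer lies flat on the cup in the nest, let go (horizontal distance between each of cup, spacer_center and nest below 0.004 m and z of cup in the frame of nest between -0.002 and 0.002 m and angle between cup's own z axis and vertical below 0.06 rad and z of spacer_center in the frame of nest between 0.03 and 0.034 m and (angle between spacer_center's own z axis and vertical below 0.06 rad or angle between spacer_center's own z axis and vertical above 3.0816 rad) and contact force between the fingers and spacer below 0.05 N), for 0.2 s.
2. the disc lies flat, boss up, on the spacer in the nest, let go (horizontal distance between each of cup, spacer_center, disc_center and nest below 0.004 m and z of cup in the frame of nest between -0.002 and 0.002 m and angle between each of cup, disc_center's own z axis and vertical below 0.06 rad and z of spacer_center in the frame of nest between 0.03 and 0.034 m and (angle between spacer_center's own z axis and vertical below 0.06 rad or angle between spacer_center's own z axis and vertical above 3.0816 rad) and z of disc_center in the frame of nest between 0.0395 and 0.0435 m and contact force between the fingers and disc below 0.05 N), for 0.2 s.
3. the switch lever is held tripped, more than 0.5 rad either way, for 0.8 s with the nest loaded ((value of joint switch_lever above 0.5 rad or value of joint switch_lever below -0.5 rad) and horizontal distance between each of cup, spacer_center, disc_center and nest below 0.004 m and z of cup in the frame of nest between -0.002 and 0.002 m and angle between each of cup, disc_center's own z axis and vertical below 0.06 rad and z of spacer_center in the frame of nest between 0.03 and 0.034 m and (angle between spacer_center's own z axis and vertical below 0.06 rad or angle between spacer_center's own z axis and vertical above 3.0816 rad) and z of disc_center in the frame of nest between 0.0395 and 0.0435 m), for 0.8 s.
At the end, for the whole second after the job is handed in: Cup, spacer and disc lie in the nest in that order from below, each within 4 mm of the nest's axis, within 2 mm of its seated height and tilted less than 0.06 rad (disc boss up, spacer either face up), at rest; the switch lever is back within 0.1 rad of upright (horizontal distance between each of cup, spacer_center, disc_center and nest below 0.004 m and z of cup in the frame of nest between -0.002 and 0.002 m and angle between each of cup, disc_center's own z axis and vertical below 0.06 rad and z of spacer_center in the frame of nest between 0.03 and 0.034 m and (angle between spacer_center's own z axis and vertical below 0.06 rad or angle between spacer_center's own z axis and vertical above 3.0816 rad) and z of disc_center in the frame of nest between 0.0395 and 0.0435 m and value of joint switch_lever between -0.1 and 0.1 rad and linear speed of each of spacer, disc below 0.02 m/s); the robot touches nothing.
It fails at once if the switch is tripped (over 0.5 rad) before cup, spacer and disc all lie in the nest ((value of joint switch_lever above 0.5 rad or value of joint switch_lever below -0.5 rad) and not (horizontal distance between each of cup, spacer_center, disc_center and nest below 0.004 m and z of cup in the frame of nest between -0.002 and 0.002 m and angle between each of cup, disc_center's own z axis and vertical below 0.06 rad and z of spacer_center in the frame of nest between 0.03 and 0.034 m and (angle between spacer_center's own z axis and vertical below 0.06 rad or angle between spacer_center's own z axis and vertical above 3.0816 rad) and z of disc_center in the frame of nest between 0.0395 and 0.0435 m)).
It fails at once if the switch lever is forced past 1.0 rad towards its end stop (value of joint switch_lever above 1 rad or value of joint switch_lever below -1 rad).
It fails at once if the spacer or the disc is dropped (falls freely faster than 0.6 m/s, some 18 mm) ((contact force between spacer and anything else below 0.05 N and linear speed of spacer above 0.6 m/s) or (contact force between disc and anything else below 0.05 N and linear speed of disc above 0.6 m/s)).
It fails at once if a lamp cup, the polish tin or the brush is shifted by more than 25 mm, or a lamp cup or the tin is knocked over (distance of any of lamp_cup_a, lamp_cup_b, polish_tin, brush from where it was at the start of the episode above 0.025 m or angle between any of lamp_cup_a, lamp_cup_b, polish_tin's own z axis and vertical above 0.4 rad).
It also fails if it takes over 67 s, if anything falls off the work surface, if the arm or the gripper's body presses on something with over 40 N, if the wrist force passes 120 N, or if a joint passes its speed limit or range.

## Robot

A 7-joint arm with a two-finger parallel gripper is mounted at the origin on the work surface. World frame = base frame: x ahead of the robot, y to its left, z up, the work surface at z = 0. Lengths are in m, angles in rad, forces in N, time in s.
With the tool pointing down it reaches from about 0.425 to 0.875 m from the base axis. Payload 4.7 kg.
Tool frame: the origin (TCP) lies at the very end of the fingers, on their centre line; the grasp point (between the pads) lies 19 mm behind it; z points along the fingers, y is the direction in which the jaws open and shut (so a half turn about z gives the same grasp; the last joint's range is limited). The gripper opens to 85 mm and grips with 20 to 120 N. Pads are 22 mm wide; open, the fingers measure 114 mm over their backs; the gripper's body (76 mm by 85 mm) begins 54 mm behind the grasp point. The pads swing forward as they close: fully open they stand 13 mm farther back than shut.
Start: joints at [-1.32, 0.321, -0.07, 1.45, 0.023, 1.371, -0.057], TCP at [0.153, 0.632, 0.231] pointing down, gripper open.
Joint ranges: [-2.86, 2.86], [-0.3, 2.09], [-1.38, 1.24], [0.06, 2.45], [-1.56, 4.7], [0.09, 2.05], [-2.69, 2.69]. Speed limits (rad/s): [2.57, 2.57, 3.14, 3.14, 3.14, 3.14, 3.14].

## Interface

Orientations are given as a unit quaternion [x, y, z, w].
In Python, from station import ctrl gives the robot as it stands. The module is installed in compiled form; this text tells all that it offers.
- The arm moves only by the tool send_rows, never from a script. Its argument "series" is one flat list of numbers, 5 for each row, row after row: the shift along the tool's x, y, z in cm, then the turn about the tool's z in degrees, then the opening, from 0 (shut) to 1 (fully open). A call has exactly 8 rows; each row shifts and turns the commanded pose from where the row before left it, along the tool's axes as they then stand; what a row does not reach is not made up. A row lasts 1/12 s, in which the tool goes at most 41.7 mm and 7.16 degrees, less where a joint would pass 70% of its speed; a pose out of reach is approached as far as the arm can. A call is refused whole if a number of a shift passes 4.17 or a number of a turn 7.16, either way. A call with a gripper value outside its range is refused whole. The fingers move at their own pace and stop on an object; "squeeze" is the grip in N (left out, the last holds). Time passes only in rows, so rows that do not move let the fingers close, or fill a call up. It gives the time, the measured TCP pose, the force and the opening at its end, in the units of the state.
- ctrl.state(): the state, without advancing time (a new reading comes with each control period).
- ctrl.snapshot(name): name is "scene" or "side" or "wrist"; returns a dict with "img" (480x640x3 uint8, red, green, blue), "vertical_fov" (degrees; the focal length in pixels is half the picture's height over the tangent of half this angle, whatever the lens; pixels are square), "cx", "cy" (the principal point, pixels), "R" (3x3) and "t" (3): a world point X has camera coordinates R X + t; the wrist camera has in their place "mount" (4x4, takes a point from camera to tool coordinates, whose origin is the TCP and whose axes are the flange's). Camera axes: x right, y down, z forward; pixel columns grow to the right and rows downward; lengths in m; the calibration is good to about 2 mm. A picture is of the moment at which its call begins: read the wrist's pose just before it. There is no depth.
- ctrl.hand_in(): hands the job in, once; it reports no verdict.
Trained networks look in a picture, given as the dict that the camera call returned (one of the last four; its "shot" number tells which), for a name from the list of things; names that differ only in an ending like _2 or _b are one class to them, and where a whole thing is asked for, a point or a joint stands for the part that bears it (a point fixed in the world has none). Each returns a list of dicts, best first, with "score" (0 to 1); they miss things now and then, are a little off and sometimes report something else, mostly with a low value. They report only what shows in the picture. A call takes as long as a camera call. They do not tell look-alikes from the thing itself.
- ctrl.cut_out(name, picture): "mask" (480x640 bool, what is visible of it) and "location" ([column, row] in pixels, amid what is visible of it).
- ctrl.tip_of(name, picture): "location" ([column, row] in pixels: a listed point, or the origin of a listed thing).
The state is a dict: "time": time; "q": joint angles; "qvel": joint speeds; "joint_torque": joint torques, N m; "position": TCP position; "ee_rot": TCP orientation; "contact_force": force on the tool from outside, world axes, zero at the start; "moment": the same for the moment, N m; "width": finger opening in m.
Only numpy, scipy, OpenCV 4.12 (cv2) and the standard library are available. Lean on these libraries where they do the work, as an engineer would, in place of code of your own. Each camera call takes 0.05 s, during which the arm holds its last target.

## Working session

There is one attempt and no reset: what is moved stays moved. The work goes in short steps, Python scripts to look and compute and a tool call to move; the robot and the scene stay as the last step left them, time stands still between calls to the robot, and variables do not carry over. Pictures are saved under pics/ and viewed, and the job is handed in when it is done.

Besides the shell and the picture viewer there is one more tool, called after "Call:" as name(argument=value, ...) on one line, values as JSON. send_rows: Moves the arm, as the interface text tells. Its arguments: {"type":"object","properties":{"series":{"type":"array","items":{"type":"number"}},"squeeze":{"type":"number"}},"required":["series"]}

```bash
mkdir -p pics; ls
python3 - <<'E'
from station import ctrl
import cv2,numpy as np
s=ctrl.state();print({k:np.round(v,3) for k,v in s.items()})
for n in ["scene","side","wrist"]:
    p=ctrl.snapshot(n);cv2.imwrite(f"pics/{n}0.png",p["img"][:,:,::-1])
    print(n,{k:(np.round(v,4).tolist() if k!="img" else 0) for k,v in p.items()})
E
```

```text
pics
{'time': np.float64(0.0), 'q': array([-1.32 ,  0.322, -0.07 ,  1.452,  0.023,  1.371, -0.057]), 'qvel': array([ 0.   ,  0.001,  0.001, -0.001, -0.001,  0.002,  0.002]), 'joint_torque': array([ 0.0000e+00, -4.9359e+01, -3.8200e-01, -3.1433e+01,  1.3000e-02,
        1.1000e-02,  0.0000e+00]), 'position': array([0.152, 0.631, 0.23 ]), 'ee_rot': array([ 0.118,  0.993, -0.001, -0.   ]), 'contact_force': array([ 0.101, -0.277,  1.004]), 'moment': array([ 0.036, -0.005, -0.02 ]), 'width': np.float64(0.086)}
scene {'img': 0, 'vertical_fov': 47.3234, 'cx': 325.9418, 'cy': 245.2687, 'R': [[0.2983, 0.9545, -0.0057], [0.7674, -0.2434, -0.5932], [-0.5676, 0.1725, -0.805]], 't': [-0.1481, -0.363, 1.371], 'shot': 1}
side {'img': 0, 'vertical_fov': 42.9158, 'cx': 324.6995, 'cy': 237.5123, 'R': [[0.999, -0.0449, -0.0031], [-0.0354, -0.7421, -0.6694], [0.0277, 0.6688, -0.7429]], 't': [-0.5638, 0.1027, 1.3959], 'shot': 2}
wrist {'img': 0, 'vertical_fov': 69.6585, 'cx': 318.5164, 'cy': 244.5038, 'mount': [[0.0004, -0.9547, -0.2976, 0.0754], [1.0, 0.0001, 0.001, -0.0008], [-0.0009, -0.2976, 0.9547, -0.1418], [0.0, 0.0, 0.0, 1.0]], 'shot': 3}
```

View pics/scene0.png

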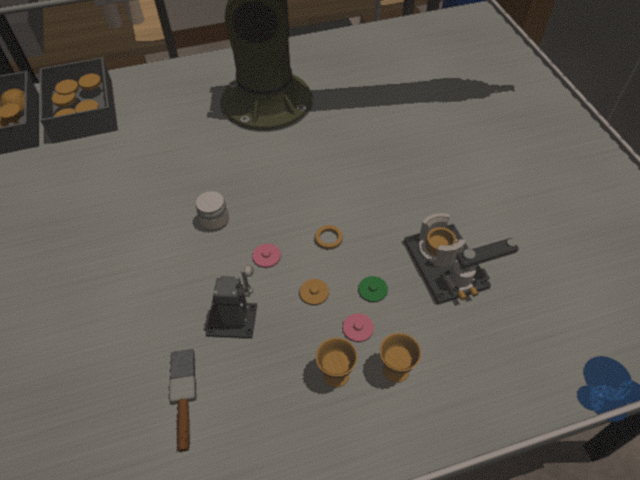

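View pics/side0.png

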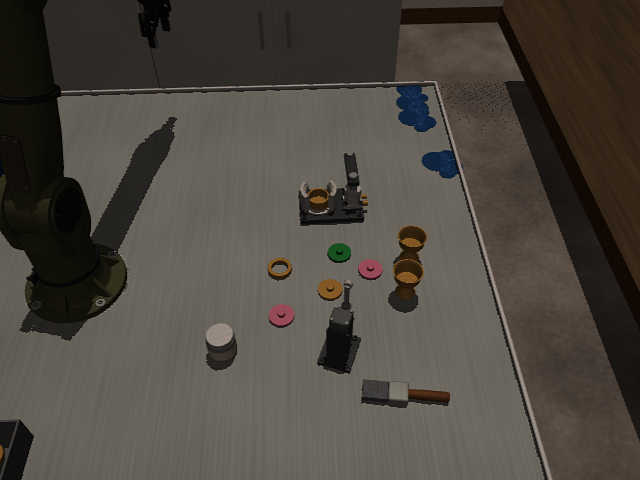

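View pics/wrist0.png

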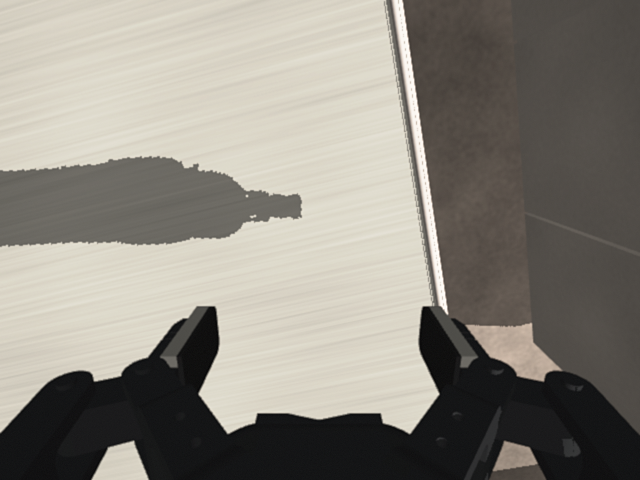

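The scene view shows the ring at (329,237), the brass disc at (314,291), a green look-alike at (373,289) and pink ones at (266,256) and (358,327). The nest is at (440,242) and the roller at (249,271). In the side view the ring is at (280,268), the brass disc at (330,289), the nest at (318,200) and the roller at (348,286).

```bash
cat > h.py <<'E'
from station import ctrl
import cv2,numpy as np
from scipy.spatial.transform import Rotation as Ro
def K(p):
    f=p["img"].shape[0]/2/np.tan(np.radians(p["vertical_fov"])/2)
    return np.array([[f,0,p["cx"]],[0,f,p["cy"]],[0,0,1.]])
def snap(n):
    s=ctrl.state();p=ctrl.snapshot(n)
    if n=="wrist":
        T=np.eye(4);T[:3,:3]=Ro.from_quat(s["ee_rot"]).as_matrix();T[:3,3]=s["position"]
        W=T@np.array(p["mount"]);p["R"]=W[:3,:3].T;p["t"]=-p["R"]@W[:3,3]
    p["R"]=np.array(p["R"]);p["t"]=np.array(p["t"]);return p
def tri(obs):
    # obs list of (p,(u,v)); returns X, pixel residuals
    A=[]
    for p,(u,v) in obs:
        P=K(p)@np.c_[p["R"],p["t"]];A+=[u*P[2]-P[0],v*P[2]-P[1]]
    A=np.array(A);X=np.linalg.lstsq(A[:,:3],-A[:,3],rcond=None)[0]
    return X,[np.linalg.norm(proj(p,X)-np.array(c)) for p,c in obs]
def proj(p,X):
    y=K(p)@(p["R"]@np.array(X)+p["t"]);return y[:2]/y[2]
def onz(p,uv,z):
    d=p["R"].T@np.linalg.inv(K(p))@np.array([uv[0],uv[1],1.]);c=-p["R"].T@p["t"]
    return c+d*(z-c[2])/d[2]
E
python3 - <<'E'
from h import *
a=snap("scene");b=snap("side")
for n in ["nest","cup","fixture","spacer_center","disc_center","switch_shaft","roller","lamp_cup_a","lamp_cup_b","polish_tin","brush"]:
    A=ctrl.tip_of(n,a);B=ctrl.tip_of(n,b)
    print(n,[(np.round(x["location"]).tolist(),round(x["score"],2)) for x in A],[(np.round(x["location"]).tolist(),round(x["score"],2)) for x in B])
    for x in A[:5]:
        for y in B[:5]:
            X,r=tri([(a,x["location"]),(b,y["location"])])
            if max(r)<4: print("   ",np.round(X,4),np.round(r,1),np.round(x["location"]))
for nm,p,c in [("scene",a,(345,280)),("side",b,(330,260))]:
    im=p["img"][c[1]-75:c[1]+75,c[0]-130:c[0]+130] if nm=="scene" else p["img"][c[1]-110:c[1]+110,c[0]-130:c[0]+130]
    cv2.imwrite(f"pics/{nm}_crop.png",cv2.resize(im,None,fx=2.7,fy=2.7,interpolation=2)[:,:,::-1])
E
```

```text
nest [([441.0, 247.0], 0.58)] [([314.0, 202.0], 0.9)]
    [0.5495 0.2262 0.0053] [1.5 0.9] [441. 247.]
cup [([394.0, 369.0], 0.71), ([440.0, 247.0], 0.57)] [([319.0, 200.0], 0.83), ([277.0, 265.0], 0.21)]
    [0.5615 0.2132 0.0247] [1.3 0.8] [440. 247.]
fixture [([441.0, 254.0], 0.87)] [([317.0, 209.0], 0.89)]
    [ 0.554   0.2255 -0.0172] [0.2 0.1] [441. 254.]
spacer_center [([327.0, 238.0], 0.58)] [([280.0, 262.0], 0.68)]
disc_center [([268.0, 256.0], 0.98), ([316.0, 290.0], 0.91), ([358.0, 331.0], 0.76), ([371.0, 287.0], 0.73)] [([338.0, 252.0], 0.64), ([368.0, 270.0], 0.59)]
    [ 0.6685  0.01   -0.0104] [2.1 1.4] [358. 331.]
    [0.5986 0.0576 0.0059] [0.1 0. ] [371. 287.]
switch_shaft [([253.0, 292.0], 0.97)] [([345.0, 301.0], 0.85)]
    [ 0.6006 -0.1587  0.1028] [2.3 1.5] [253. 292.]
roller [([249.0, 271.0], 0.63), ([327.0, 241.0], 0.53)] [([346.0, 285.0], 0.73)]
    [ 0.5998 -0.1592  0.1604] [0.6 0.4] [249. 271.]
lamp_cup_a [([394.0, 367.0], 0.67), ([339.0, 376.0], 0.6)] [([404.0, 291.0], 0.67)]
    [ 0.7432 -0.0534 -0.0089] [0.2 0.1] [339. 376.]
lamp_cup_b [([394.0, 367.0], 0.67), ([339.0, 376.0], 0.6)] [([404.0, 291.0], 0.67)]
    [ 0.7432 -0.0534 -0.0089] [0.2 0.1] [339. 376.]
polish_tin [([250.0, 273.0], 0.75), ([214.0, 218.0], 0.7)] [([224.0, 351.0], 0.78)]
    [ 0.3441 -0.1969  0.0031] [1.6 1.3] [214. 218.]
brush [([187.0, 399.0], 0.8)] [([402.0, 395.0], 0.78)]
    [ 0.7056 -0.3104 -0.0093] [0.2 0.1] [187. 399.]
```

View pics/scene_crop.png

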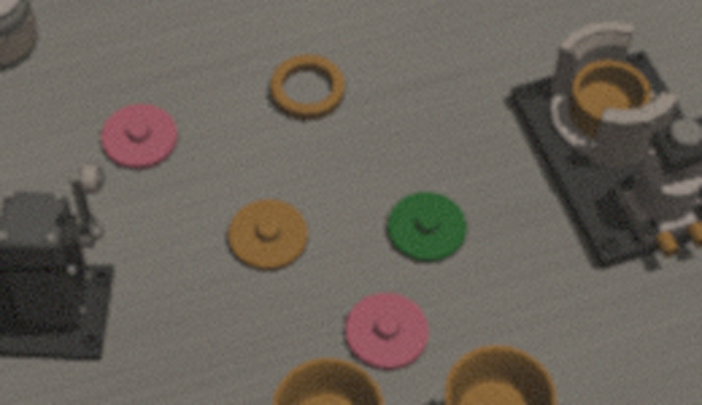

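View pics/side_crop.png

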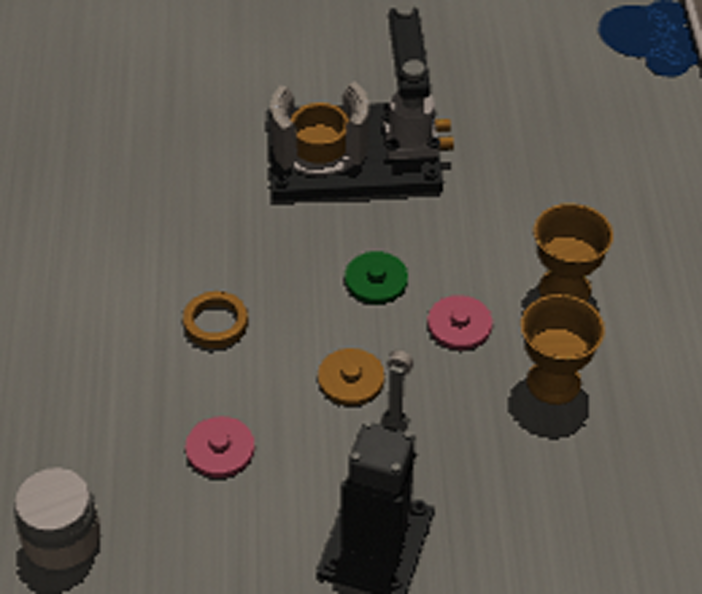

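Run:
```python
from h import *
a=snap("scene");b=snap("side")
def ell(p,c,r=20,colour=None):
    hsv=cv2.cvtColor(p["img"],cv2.COLOR_RGB2HSV)
    m=((hsv[...,0]>8)&(hsv[...,0]<26)&(hsv[...,1]>110)).astype(np.uint8)
    w=np.zeros_like(m);w[c[1]-r:c[1]+r,c[0]-r:c[0]+r]=1
    cs,_=cv2.findContours(m*w,cv2.RETR_EXTERNAL,cv2.CHAIN_APPROX_NONE)
    k=max(cs,key=cv2.contourArea);return cv2.fitEllipse(k)
for n,ca,cb,z in [("ring",(329,237),(280,268),.008),("disc",(314,292),(330,289),.004),("cup",(440,242),(318,199),.04)]:
    ea=ell(a,ca);eb=ell(b,cb)
    print(n,np.round(ea[0],1),np.round(ea[1],1),np.round(eb[0],1),np.round(eb[1],1),np.round(onz(a,ea[0],z),4),np.round(onz(b,eb[0],z),4),tri([(a,ea[0]),(b,eb[0])]))
s=ctrl.state();print(Ro.from_quat(s["ee_rot"]).as_matrix().round(3))
```

```text
ring [328.4 236.4] [21.7 26.2] [279.5 268. ] [20.4 23.5] [0.4611 0.0164 0.008 ] [0.4603 0.0142 0.008 ] (array([0.45988514, 0.01650997, 0.00569394]), [np.float64(0.24094326303766858), np.float64(0.16924692098883978)])
disc [313.8 291.4] [24.4 28.1] [329.6 289.1] [20.5 23.9] [ 0.5742 -0.0483  0.004 ] [ 0.5732 -0.0492  0.004 ] (array([ 0.57327485, -0.048068  ,  0.00249007]), [np.float64(0.010738096711480896), np.float64(0.007246895067487009)])
cup [439.2 238.9] [22.8 28.7] [318.3 198.5] [20.1 23. ] [0.555  0.2117 0.04  ] [0.5577 0.2066 0.04  ] (array([0.55675605, 0.20988423, 0.03924542]), [np.float64(1.2908953998649242), np.float64(0.8084385063021997)])
[[-0.972  0.235  0.   ]
 [ 0.235  0.972  0.   ]
 [-0.     0.    -1.   ]]
```

Call:
send_rows(series=[-1.5, -1.0, 0, 0, 1, -3.0, -2.1, 0, 0, 1, -3.0, -2.1, 0, 0, 1, -3.0, -2.1, 0, 0, 1, -3.0, -2.1, 0, 0, 1, -3.0, -2.1, 0, 0, 1, -3.0, -2.1, 0, 0, 1, -3.0, -2.1, 0, 0, 1], squeeze=40)

```text
time: 2.12
position: [0.3354, 0.425, 0.2317]
ee_rot: [0.118, 0.993, 0.0, 0.0]
contact_force: [0.4, 0.1, 0.2]
width: 0.0856
```

Call:
send_rows(series=[-3.0, -2.1, 0, 0, 1, -3.0, -2.1, 0, 0, 1, -3.0, -2.1, 0, 0, 1, -3.0, -2.1, 0, 0, 1, -3.0, -2.1, 0, 0, 1, -3.0, -2.1, 0, 0, 1, -3.0, -2.1, 0, 0, 1, -1.5, -1.0, 0, 0, 1])

```text
time: 2.78
position: [0.5194, 0.2158, 0.2318]
ee_rot: [0.121, 0.993, -0.001, 0.001]
contact_force: [0.6, -0.7, 0.8]
width: 0.0856
```

Run:
```python
from h import *
s=ctrl.state();print(s["time"],s["position"].round(4),np.round(s["qvel"],3))
p=snap("wrist");cv2.imwrite("pics/w1.png",p["img"][:,:,::-1])
import pickle;pickle.dump(p,open("w1.pkl","wb"))
for n in ["nest","cup","fixture"]:
    print(n,[(np.round(x["location"]).tolist(),round(x["score"],2)) for x in ctrl.tip_of(n,p)])
```

```text
2.7833 [0.5194 0.2158 0.2318] [ 0.223  0.153  0.134 -0.152 -0.095  0.025  0.38 ]
nest []
cup [([327.0, 246.0], 0.74)]
fixture [([328.0, 244.0], 0.91)]
```

View pics/w1.png

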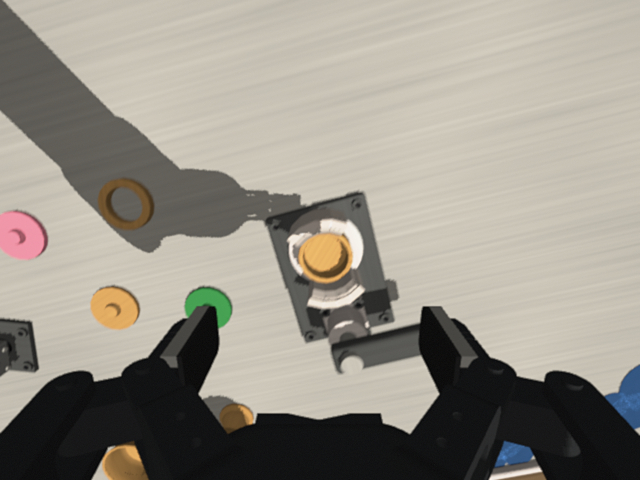

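The wrist view shows the cup at (326,257) between the jaws, the base plate corners at (266,222) and (361,193), and the clamp arm pointing right. The ring is at (126,204), the brass disc at (115,307) and the green one at (208,307).

Run:
```python
from h import *
import pickle
for i in range(3): p=snap("wrist")
s=ctrl.state();print(s["time"],s["position"].round(4),s["ee_rot"].round(4),np.round(s["qvel"],3))
pickle.dump(p,open("w2.pkl","wb"))
c=p["img"][170:390,230:430]
cv2.imwrite("pics/w2c.png",cv2.resize(c,None,fx=2.7,fy=2.7,interpolation=2)[:,:,::-1])
```

```text
3.1333 [0.5153 0.2228 0.2313] [ 1.166e-01  9.932e-01  3.000e-04 -3.000e-04] [-0.003 -0.001  0.002 -0.003  0.003  0.001  0.001]
```

View pics/w2c.png

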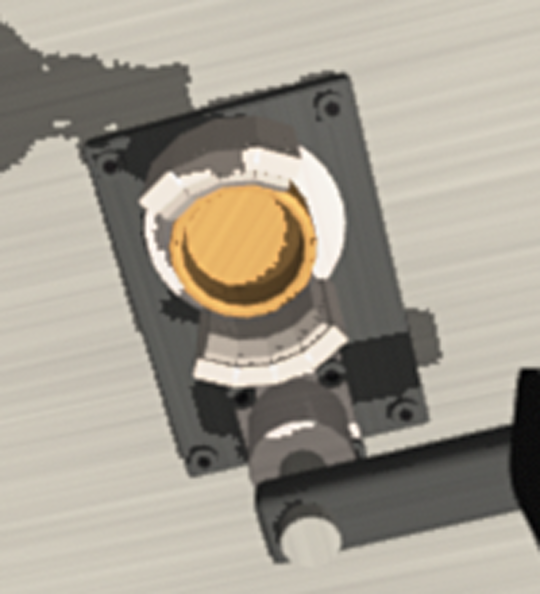

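```bash
cat >> h.py <<'E'
from scipy.optimize import least_squares
def fix_fit(p,px,pts):
    f=lambda v:np.concatenate([proj(p,[v[0]+np.cos(v[2])*a-np.sin(v[2])*b,v[1]+np.sin(v[2])*a+np.cos(v[2])*b,z])-q for (a,b,z),q in zip(pts,px)])
    r=least_squares(f,[.555,.21,0]);return r.x,r.fun.reshape(-1,2)
E
python3 - <<'E'
from h import *
import pickle
p=pickle.load(open("w2.pkl","rb"))
cr=np.array([(85,157),(350,88),(188,475),(427,420)])/2.7+[230,170]
x,r=fix_fit(p,cr,[(-.048,-.055,.015),(-.048,.055,.015),(.11,-.055,.015),(.11,.055,.015)])
print(x,r.round(1))
# cup rim ellipse
hsv=cv2.cvtColor(p["img"],cv2.COLOR_RGB2HSV)
m=((hsv[...,0]>8)&(hsv[...,0]<26)&(hsv[...,1]>90)).astype(np.uint8)
for c,z in [((326,257),.046),((126,204),.010),((115,307),.007)]:
    w=np.zeros_like(m);w[c[1]-32:c[1]+36,c[0]-36:c[0]+36]=1
    cs,_=cv2.findContours(m*w,cv2.RETR_EXTERNAL,cv2.CHAIN_APPROX_NONE)
    k=cv2.convexHull(max(cs,key=cv2.contourArea));e=cv2.fitEllipse(k)
    print(np.round(e[0],1),np.round(e[1],1),onz(p,e[0],z).round(4))
# predict axis at jaw top
print(proj(p,[x[0],x[1],.046]),proj(p,[x[0],x[1],.068]))
im=p["img"].copy()
t=np.linspace(0,2*np.pi,200)
for R_,z in [(.028,.046),(.0335,.068)]:
    for q in t: cv2.circle(im,tuple(int(round(v)) for v in proj(p,[x[0]+R_*np.cos(q),x[1]+R_*np.sin(q),z])),0,(255,0,0),-1)
cv2.imwrite("pics/w2d.png",cv2.resize(im[170:390,230:430],None,fx=2.7,fy=2.7,interpolation=0)[:,:,::-1])
E
```

```text
[0.56205537 0.21384955 0.02408265] [[-1.8 -2.3]
 [ 0.4 -2.8]
 [ 0.   3.5]
 [ 1.5  3.2]]
[320.1 261.3] [51.1 55.3] [0.5585 0.2137 0.046 ]
[120.8 206.5] [49.6 57.5] [0.4617 0.0188 0.01  ]
[108.9 310.1] [41.8 49.6] [ 0.5741 -0.0458  0.007 ]
[321.02506851 264.47573246] [321.22255489 272.62785273]
```

View pics/w2d.png

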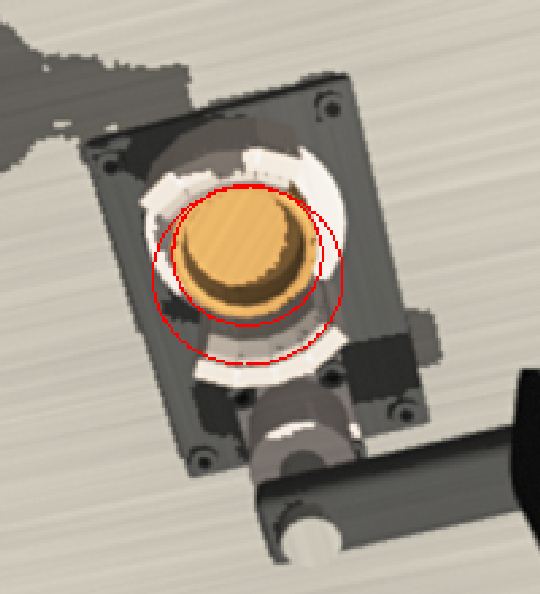

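Run:
```python
from h import *
import pickle
p=pickle.load(open("w2.pkl","rb"))
im=p["img"].copy()
def circ(c,R_,z,col):
    for q in np.linspace(0,2*np.pi,300): 
        u=proj(p,[c[0]+R_*np.cos(q),c[1]+R_*np.sin(q),z]); cv2.circle(im,(int(round(u[0])),int(round(u[1]))),0,col,-1)
circ((.4617,.0188),.028,.012,(255,0,0));circ((.4617,.0188),.019,.012,(255,0,0))
circ((.5741,-.0458),.028,.007,(255,0,0));circ((.5585,.2137),.028,.046,(255,0,0));circ((.5585,.2137),.023,.046,(255,0,0))
print("tcp px",K(p)@np.linalg.inv(np.array(p["mount"]))[:3,3]/np.linalg.inv(np.array(p["mount"]))[2,3])
g=np.array([.0,0,-.019,1]);y=K(p)@(np.linalg.inv(np.array(p["mount"]))@g)[:3];print(y/y[2])
cv2.imwrite("pics/o1.png",cv2.resize(im[150:370,60:380],None,fx=2.5,fy=2.5,interpolation=0)[:,:,::-1])
w=cv2.cvtColor(cv2.imread("pics/wrist0.png"),cv2.COLOR_BGR2GRAY).astype(int)
pts=[]
for v in range(0,300,20):
    seg=w[v,370:460];d=np.diff(seg);pts.append((v,371+int(np.argmin(d)),371+int(np.argmax(d))))
print(pts)
```

```text
tcp px [319.95241012 309.6008575    1.        ]
[320.18253149 332.02405198   1.        ]
[(0, 402, 392), (20, 405, 395), (40, 408, 398), (60, 411, 401), (80, 414, 404), (100, 417, 407), (120, 420, 410), (140, 423, 413), (160, 426, 416), (180, 429, 420), (200, 432, 423), (220, 434, 426), (240, 437, 429), (260, 440, 432), (280, 443, 435)]
```

View pics/o1.png

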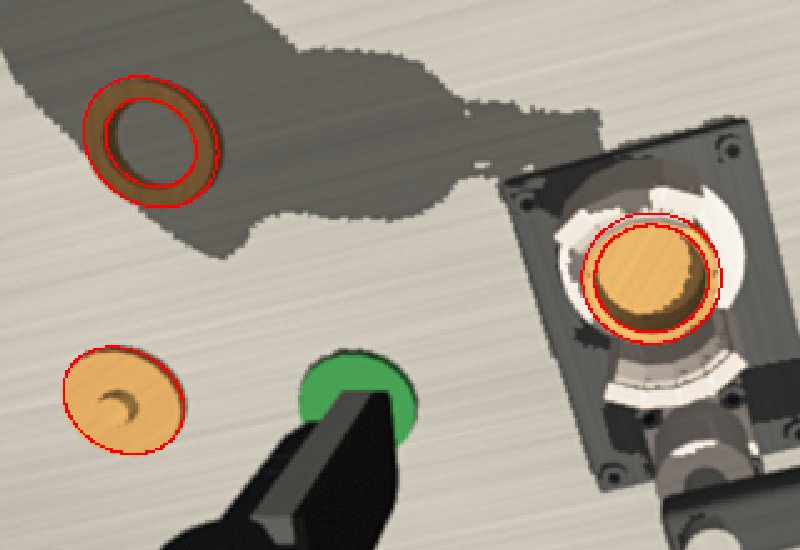

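Call:
send_rows(series=[0, 0, 0, -5, 1, 0, 0, 0, -5, 1, 0, 0, 0, -4.8, 1, 1.2, -3.5, 1, 0, 1, 1.2, -3.8, 1, 0, 1, 1.2, -3.8, 1, 0, 1, 1.2, -3.8, 1, 0, 1, 1.1, -3.8, 1, 0, 1])

```text
time: 3.8
position: [0.4602, 0.0328, 0.181]
ee_rot: [-0.012, 1.0, 0.0, 0.0]
contact_force: [1.8, -0.9, -0.3]
width: 0.0858
```

Call:
send_rows(series=[0, -1.6, 2, 0, 1, 0, 0, 2, 0, 1, 0, 0, 1, 0, 1, 0, 0, 0, 0, 1, 0, 0, 0, 0, 1, 0, 0, 0, 0, 1, 0, 0, 0, 0, 1, 0, 0, 0, 0, 1])

```text
time: 4.47
position: [0.4625, 0.0175, 0.1322]
ee_rot: [-0.011, 1.0, 0.0, 0.001]
contact_force: [-0.2, 0.4, -0.4]
width: 0.0853
```

Run:
```python
from h import *
import pickle
p=snap("wrist")
s=ctrl.state();print(s["time"],s["position"].round(4),s["ee_rot"].round(4),np.round(s["qvel"],3))
pickle.dump(p,open("w3.pkl","wb"))
cv2.imwrite("pics/w3.png",p["img"][:,:,::-1])
```

```text
4.5167 [0.4623 0.0174 0.1321] [-1.120e-02  9.999e-01  2.000e-04  7.000e-04] [ 0.003 -0.001  0.004  0.008 -0.001 -0.001  0.   ]
```

View pics/w3.png

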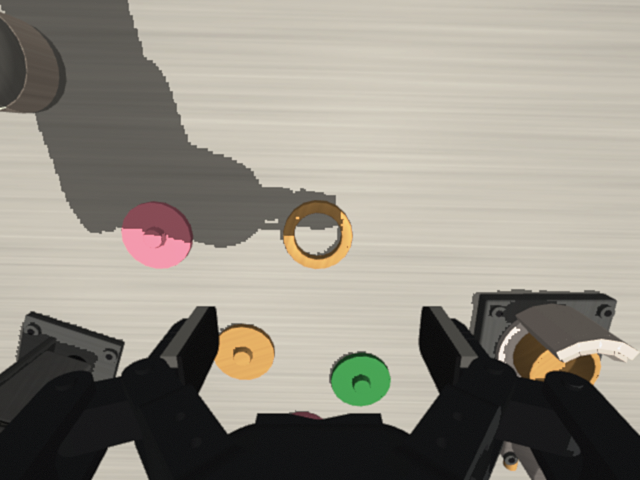

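Ring at (318,234), between the fingers; brass disc at (244,351). The plate's edge at (475–615, 293) is level, so the yaw is right.

```bash
cat >> h.py <<'E'
def brass(p,c,rx,ry,hi=26,s=90):
    hsv=cv2.cvtColor(p["img"],cv2.COLOR_RGB2HSV)
    m=((hsv[...,0]>8)&(hsv[...,0]<hi)&(hsv[...,1]>s)).astype(np.uint8)
    w=np.zeros_like(m);w[c[1]-ry:c[1]+ry,c[0]-rx:c[0]+rx]=1
    cs,_=cv2.findContours(m*w,cv2.RETR_EXTERNAL,cv2.CHAIN_APPROX_NONE)
    k=cv2.convexHull(max(cs,key=cv2.contourArea));return cv2.fitEllipse(k)
def circfit(p,c,rx,ry,z,rad):
    e=brass(p,c,rx,ry)
    X=onz(p,e[0],z);
    # diameter check along image x
    u1=onz(p,(e[0][0]-max(e[1])/2,e[0][1]),z);u2=onz(p,(e[0][0]+max(e[1])/2,e[0][1]),z)
    return e,X,np.linalg.norm(u1-u2)
E
python3 - <<'E'
from h import *
import pickle
p=pickle.load(open("w3.pkl","rb"));q=pickle.load(open("w2.pkl","rb"))
er,X,d=circfit(p,(318,234),45,45,.010,0);print(er,X,d)
ed,X,d=circfit(p,(244,351),36,34,.0055,0);print(ed,X,d)
er2=brass(q,(122,206),36,34);ed2=brass(q,(109,310),36,34)
print(tri([(p,er[0]),(q,er2[0])]),tri([(p,ed[0]),(q,ed2[0])]))
E
```

```text
((317.3552551269531, 234.2884063720703), (68.20201873779297, 68.86035919189453), 100.05049896240234) [0.46093926 0.01592286 0.01      ] 0.05470202948414737
((243.24620056152344, 351.6677551269531), (55.36781311035156, 61.8951530456543), 97.98848724365234) [ 0.57380488 -0.04855196  0.0055    ] 0.0558941319668247
(array([0.46204539, 0.0159914 , 0.00554774]), [np.float64(0.18638024655509378), np.float64(0.13956192207365692)]) (array([ 0.57571988, -0.04919076,  0.00266422]), [np.float64(0.06613911334278426), np.float64(0.05104462654126021)])
```

Call:
send_rows(series=[0.1, -0.1, 2, 0, 1, 0, 0, 3, 0, 1, 0, 0, 3, 0, 1, 0, 0, 2.5, 0, 1, 0, 0, 1.5, 0, 1, 0, 0, 1, 0, 1, 0, 0, 0, 0, 1, 0, 0, 0, 0, 1])

```text
time: 5.18
position: [0.4611, 0.0159, 0.0016]
ee_rot: [-0.011, 1.0, -0.0, 0.0]
contact_force: [0.2, -0.3, 0.5]
width: 0.0851
```

Run:
```python
from h import *
p=snap("wrist")
s=ctrl.state();print(s["time"],s["position"].round(4),s["contact_force"].round(1))
cv2.imwrite("pics/w4.png",p["img"][:,:,::-1])
```

```text
5.2333 [0.4617 0.016  0.0023] [0.1 0.3 0.2]
```

View pics/w4.png

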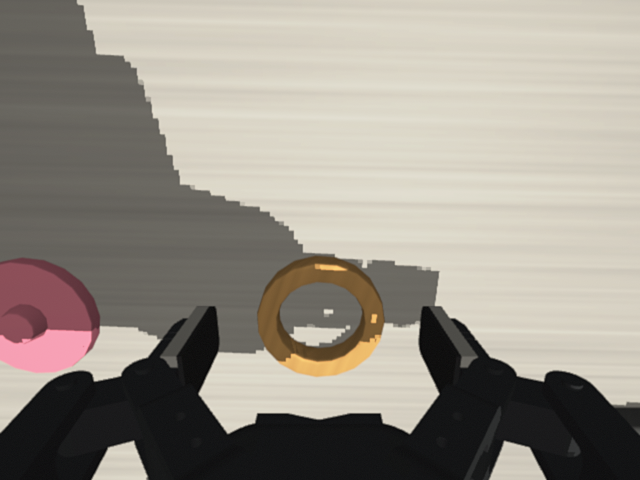

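Run:
```python
from h import *
import pickle
for i in range(2): p=snap("wrist")
s=ctrl.state();print(s["position"].round(4))
pickle.dump(p,open("w4.pkl","wb"))
im=p["img"].copy()
for c in [s["position"][:2],s["position"][:2]+[-.003,0]]:
  for R_,z in[(.028,.012),(.019,.012)]:
    for q in np.linspace(0,2*np.pi,400):
        u=proj(p,[c[0]+R_*np.cos(q),c[1]+R_*np.sin(q),z]); cv2.circle(im,(int(round(u[0])),int(round(u[1]))),0,(255,0,0) if c[0]==s["position"][0] else (0,0,255),-1)
cv2.imwrite("pics/w4b.png",cv2.resize(im[230:400,220:420],None,fx=3,fy=3,interpolation=0)[:,:,::-1])
```

```text
[0.462  0.0161 0.0026]
```

View pics/w4b.png

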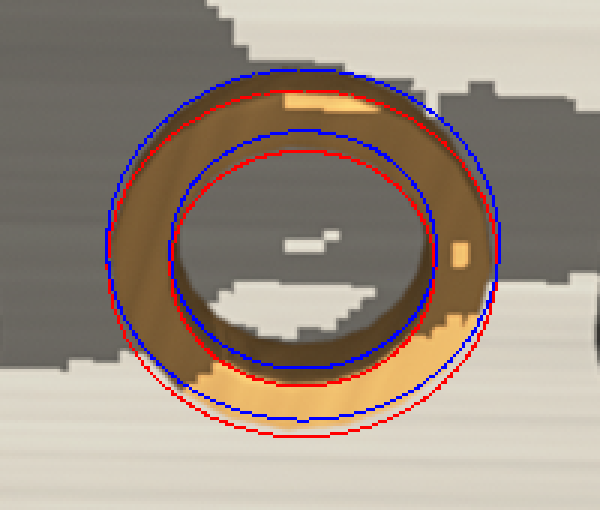

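Call:
send_rows(series=[0.05, 0, 0.3, 0, 1, 0, 0, 0.1, 0, 0.8, 0, 0, 0, 0, 0.6, 0, 0, 0, 0, 0.5, 0, 0, 0, 0, 0.4, 0, 0, 0, 0, 0.4, 0, 0, 0, 0, 0.4, 0, 0, 0, 0, 0.4], squeeze=50)

```text
time: 6.0
position: [0.4603, 0.0159, -0.0018]
ee_rot: [-0.011, 1.0, 0.0, -0.0]
contact_force: [-2.8, -0.3, 8.6]
width: 0.0543
```

Run:
```python
from h import *
p=snap("wrist")
s=ctrl.state();print(s["time"],s["position"].round(4),s["contact_force"].round(1),s["width"])
cv2.imwrite("pics/w5.png",p["img"][:,:,::-1])
```

```text
6.05 [ 0.4603  0.0159 -0.0018] [-3.5 -0.1  9.1] 0.05441147594440755
```

View pics/w5.png

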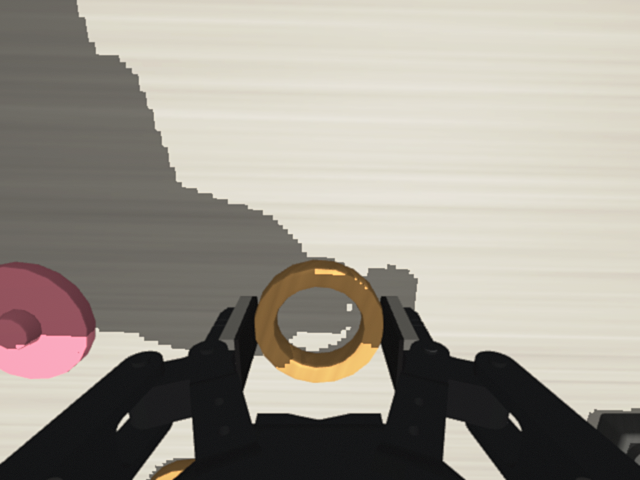

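Call:
send_rows(series=[0, 0, -0.5, 0, 0.4, 0, 0, -1.5, 0, 0.4, 0, 0, -2.5, 0, 0.4, 0, 0, -2.5, 0, 0.4, 0, 0, -2.5, 0, 0.4, 0, 0, -1.5, 0, 0.4, 0, 0, -0.5, 0, 0.4, 0, 0, 0, 0, 0.4])

```text
time: 6.72
position: [0.4611, 0.016, 0.1135]
ee_rot: [-0.011, 1.0, 0.001, 0.001]
contact_force: [-0.4, 0.5, -0.8]
width: 0.0544
```

Call:
send_rows(series=[-0.6, 1.2, 0, 0, 0.4, -1.4, 2.7, 0, 0, 0.4, -1.8, 3.4, 0, 0, 0.4, -1.9, 3.6, 0, 0, 0.4, -1.8, 3.4, 0, 0, 0.4, -1.4, 2.7, 0, 0, 0.4, -0.9, 1.8, 0, 0, 0.4, -0.3, 0.5, 0, 0, 0.4])

```text
time: 7.38
position: [0.5562, 0.2167, 0.1095]
ee_rot: [-0.014, 1.0, 0.0, -0.001]
contact_force: [-0.2, 0.6, -1.5]
width: 0.0541
```

Run:
```python
from h import *
import pickle
for i in range(3): p=snap("wrist")
pickle.dump(p,open("w6.pkl","wb"))
s=ctrl.state();print(s["time"],s["position"].round(4),s["ee_rot"].round(4),s["contact_force"].round(1),s["width"],s["qvel"].round(3))
cv2.imwrite("pics/w6.png",p["img"][:,:,::-1])
for n in ["scene","side"]:
    q=snap(n);u=proj(q,s["position"]).astype(int);cv2.imwrite(f"pics/{n}6.png",cv2.resize(q["img"][u[1]-50:u[1]+70,u[0]-60:u[0]+80],None,fx=4,fy=4,interpolation=2)[:,:,::-1])
```

```text
7.5333 [0.556  0.2104 0.1104] [-0.011   0.9999 -0.0011 -0.0015] [ 0.8 -1.  -1.1] 0.0538586908609889 [ 0.021 -0.032  0.025  0.021  0.009  0.003  0.002]
```

View pics/w6.png

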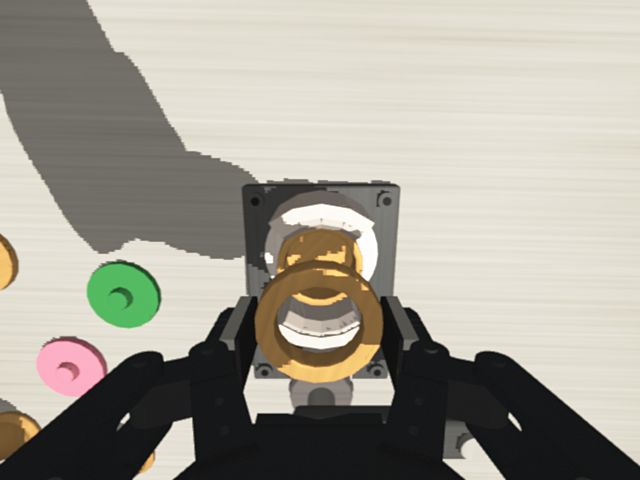

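View pics/side6.png

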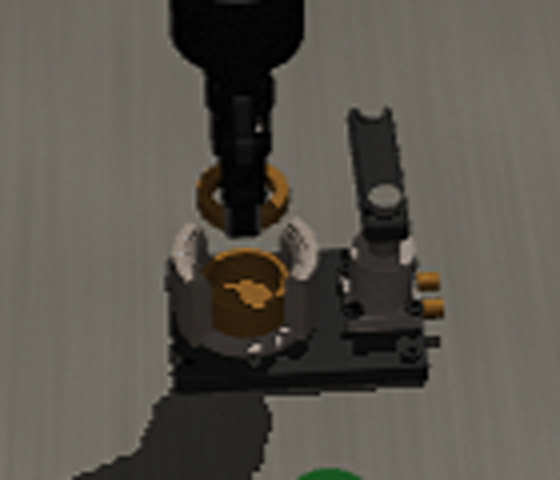

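Run:
```python
from h import *
import pickle
p=pickle.load(open("w6.pkl","rb"))
cv2.imwrite("pics/w6c.png",cv2.resize(p["img"][170:400,230:410],None,fx=3.3/1.3,fy=3.3/1.3,interpolation=0)[:,:,::-1])
im=p["img"].copy();c=(.557,.2112)
def L(pts,col):
    u=[proj(p,[c[0]+np.cos(.0225)*a-np.sin(.0225)*b,c[1]+np.sin(.0225)*a+np.cos(.0225)*b,z]) for a,b,z in pts]
    cv2.polylines(im,[np.round(u).astype(int)],False,col,1)
t=np.linspace(0,2*np.pi,100)
L([(-.048,-.055,.015),(-.048,.055,.015),(.11,.055,.015),(.11,-.055,.015),(-.048,-.055,.015)],(255,0,0))
L([(.028*np.cos(q),.028*np.sin(q),.046) for q in t],(0,0,255));L([(.0335*np.cos(q),.0335*np.sin(q),.068) for q in t],(0,255,0))
cv2.imwrite("pics/w6d.png",cv2.resize(im[170:400,230:410],None,fx=3.3/1.3,fy=3.3/1.3,interpolation=0)[:,:,::-1])
```

```text
(no output)
```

View pics/w6c.png

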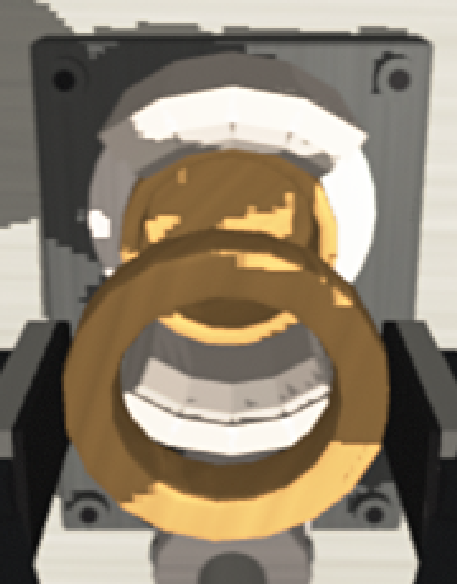

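View pics/w6d.png

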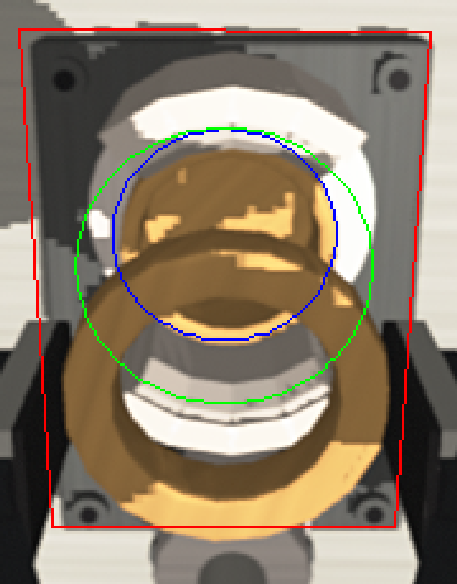

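```bash
cat > cal.py <<'E'
from h import *
import pickle
P={k:pickle.load(open(k+".pkl","rb")) for k in ["w2","w3","w4","w6"]}
pts=[(-.048,-.055,.015),(-.048,.055,.015),(.11,-.055,.015),(.11,.055,.015)]
O=[("w6",np.array([(33,41),(432,41),(62,528),(403,528)])/(3.3/1.3)+[230,170]),
   ("w2",np.array([(87,155),(349,88),(188,475),(427,420)])/2.7+[230,170])]
def pj(p,X,c):
    M=np.array(p["mount"]).copy()
    Rw=p["R"].T; # cam->world nominal
    D=Ro.from_rotvec(c[:3]).as_matrix()
    Y=D@(p["R"]@np.array(X)+p["t"])+c[3:6]
    y=K(p)@Y;return y[:2]/y[2]
def f(v):
    r=[]
    x,y,a=v[:3];c=v[3:9]
    for k,px in O:
        for (i,j,z),q in zip(pts,px):
            r+=list(pj(P[k],[x+np.cos(a)*i-np.sin(a)*j,y+np.sin(a)*i+np.cos(a)*j,z],c)-q)
    return np.concatenate([r,c[:3]/.005,c[3:]/.002])
if __name__=="__main__":
    s=least_squares(f,np.r_[.557,.2112,.0225,np.zeros(6)])
    print(s.x.round(4));print(s.fun[:16].reshape(-1,2).round(1))
E
python3 cal.py
```

```text
[ 5.607e-01  2.104e-01  2.420e-02 -1.500e-03  3.000e-03 -4.000e-04
  2.700e-03 -1.000e-03  4.500e-03]
[[-0.3  0.9]
 [ 0.4  0.8]
 [ 0.7 -0.1]
 [-1.3  0.1]
 [-1.8 -2.1]
 [ 0.4 -3.2]
 [ 0.5  1.8]
 [ 1.1  1.6]]
```

Call:
send_rows(series=[0, 0, -1, 0, 0.4, 0, 0, -2, 0, 0.4, -0.5, 0, -2, 0, 0.4, -1.5, 0, -1, 0, 0.4, -1.5, 0, 0, 0, 0.4, -1, 0, 0, 0, 0.4, -0.5, 0, 0, 0, 0.4, 0, 0, 0, 0, 0.4])

```text
time: 8.3
position: [0.6078, 0.2107, 0.173]
ee_rot: [-0.01, 1.0, -0.0, 0.0]
contact_force: [-0.7, 0.2, -1.0]
width: 0.0545
```

Run:
```python
from h import *
import pickle
for i in range(6): p=snap("wrist")
pickle.dump(p,open("w7.pkl","wb"))
s=ctrl.state();print(s["time"],s["position"].round(4),s["ee_rot"].round(4),s["contact_force"].round(1),s["width"],s["qvel"].round(3))
cv2.imwrite("pics/w7.png",cv2.resize(p["img"][100:320,220:420],None,fx=2.7,fy=2.7,interpolation=0)[:,:,::-1])
```

```text
8.6 [0.6064 0.2121 0.1724] [-1.090e-02  9.999e-01  1.000e-04 -2.000e-04] [ 0.2  0.6 -1.4] 0.0538447210595582 [ 0.001  0.003 -0.    -0.003  0.002 -0.001 -0.002]
```

View pics/w7.png

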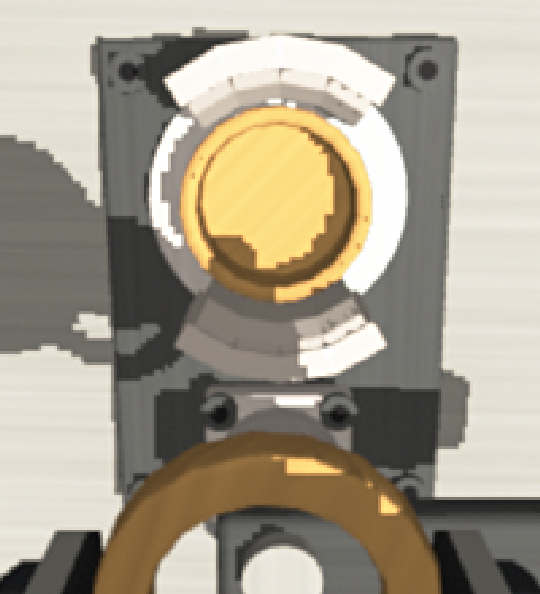

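Run:
```python
from h import *
import pickle
p=pickle.load(open("w7.pkl","rb"))
s=2.7;o=np.array([220,100])
e=brass(p,(322,175),40,42);print(e)
for z in (.040,.046): 
    X=onz(p,e[0],z);print(z,X.round(4),[np.linalg.norm(onz(p,(e[0][0]-e[1][1]/2,e[0][1]),z)-onz(p,(e[0][0]+e[1][1]/2,e[0][1]),z))])
for nm,a,z in [("plateTL",(99,40),.015),("plateTR",(456,40),.015),("L mid",(118,420),.015),("R mid",(442,420),.015),("jawout top mid",(283,38),.068),("jaw out bot mid",(283,380),.068),("jaw top L",(165,80),.068),("jaw top R",(395,80),.068),("jb L",(177,347),.068),("jb R",(386,345),.068)]:
    print(nm,onz(p,np.array(a)/s+o,z).round(4))
im=p["img"].copy()
def L(c,pts,col):
    a_=.0225
    u=[proj(p,[c[0]+np.cos(a_)*a-np.sin(a_)*b,c[1]+np.sin(a_)*a+np.cos(a_)*b,z]) for a,b,z in pts]
    cv2.polylines(im,[np.round(u).astype(int)],False,col,1)
t=np.linspace(0,2*np.pi,100);c=(.558,.2125)
L(c,[(-.048,-.055,.015),(-.048,.055,.015),(.11,.055,.015),(.11,-.055,.015),(-.048,-.055,.015)],(255,0,0))
L(c,[(.028*np.cos(q),.028*np.sin(q),.046) for q in t],(0,0,255))
L(c,[(.0335*np.cos(q),.0335*np.sin(q),.068) for q in t],(0,255,0))
L(c,[(.0445*np.cos(q),.0445*np.sin(q),.068) for q in t],(0,255,0))
cv2.imwrite("pics/w7d.png",cv2.resize(im[100:320,220:420],None,fx=2.7,fy=2.7,interpolation=0)[:,:,::-1])
```

```text
((321.47747802734375, 174.93634033203125), (70.94486999511719, 72.78924560546875), 175.5316162109375)
0.04 [0.559  0.2127 0.04  ] [np.float64(0.057015319043117935)]
0.046 [0.5584 0.2126 0.046 ] [np.float64(0.05576758118501236)]
plateTL [0.5146 0.1591 0.015 ]
plateTR [0.5122 0.2666 0.015 ]
L mid [0.6356 0.1618 0.015 ]
R mid [0.6332 0.2719 0.015 ]
jawout top mid [0.516  0.2136 0.068 ]
jaw out bot mid [0.6044 0.216  0.068 ]
jaw top L [0.5265 0.1843 0.068 ]
jaw top R [0.5252 0.242  0.068 ]
jb L [0.5956 0.1868 0.068 ]
jb R [0.5938 0.2438 0.068 ]
```

View pics/w7d.png

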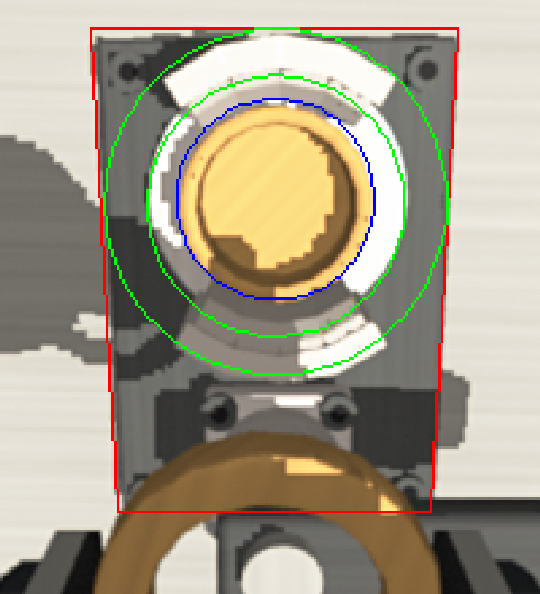

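Run:
```python
from h import *
import pickle
p=pickle.load(open("w6.pkl","rb"));im=p["img"].copy()
Mi=np.linalg.inv(np.array(p["mount"]))
for dx,col in [(0,(255,0,0)),(.001,(0,0,255))]:
  for R_,h in [(.028,-.0138),(.019,-.0138)]:
    u=[]
    for q in np.linspace(0,2*np.pi,100):
        y=K(p)@(Mi@np.array([dx+R_*np.cos(q),R_*np.sin(q),h,1]))[:3];u.append(y[:2]/y[2])
    cv2.polylines(im,[np.round(np.array(u)*8).astype(int)],False,col,1,shift=3)
cv2.imwrite("pics/w6e.png",cv2.resize(im[250:395,240:400],None,fx=4,fy=4,interpolation=0)[:,:,::-1])
```

```text
(no output)
```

View pics/w6e.png

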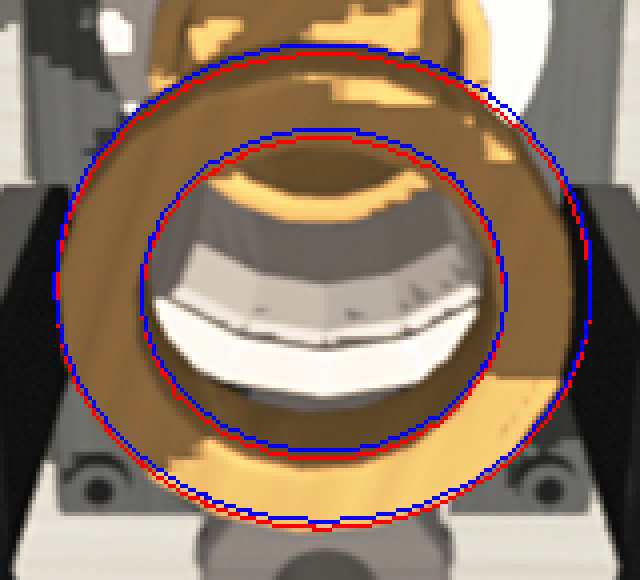

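Call:
send_rows(series=[1, 0.1, 0, -0.4, 0.4, 1.8, 0.2, 0, 0, 0.4, 1.4, 0, 0.5, 0, 0.4, 0.5, 0, 1.5, 0, 0.4, 0, 0, 2, 0, 0.4, 0, 0, 2, 0, 0.4, 0, 0, 1.5, 0, 0.4, 0, 0, 0.7, 0, 0.4])

```text
time: 9.27
position: [0.5575, 0.2135, 0.0881]
ee_rot: [-0.015, 1.0, -0.001, -0.002]
contact_force: [-1.3, 0.1, -2.1]
width: 0.0544
```

Run:
```python
from h import *
import pickle
for i in range(5): p=snap("wrist")
pickle.dump(p,open("w8.pkl","wb"))
s=ctrl.state();print(s["time"],s["position"].round(4),s["ee_rot"].round(4),s["contact_force"].round(1),s["width"],s["qvel"].round(3))
cv2.imwrite("pics/w8.png",cv2.resize(p["img"][200:400,220:420],None,fx=2.9,fy=2.9,interpolation=0)[:,:,::-1])
for n in ["scene","side"]:
    q=snap(n);u=proj(q,s["position"]).astype(int);cv2.imwrite(f"pics/{n}8.png",cv2.resize(q["img"][u[1]-50:u[1]+50,u[0]-60:u[0]+60],None,fx=5,fy=5,interpolation=2)[:,:,::-1])
```

```text
9.5167 [0.5606 0.2142 0.0917] [-1.430e-02  9.999e-01  5.000e-04  9.000e-04] [-0.5  0.6 -1. ] 0.05385874464431906 [ 0.002 -0.002  0.002 -0.007  0.001 -0.002  0.002]
```

View pics/w8.png

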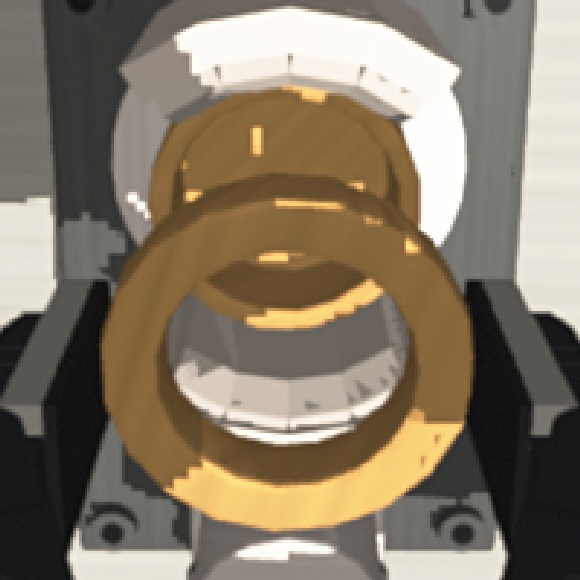

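View pics/side8.png

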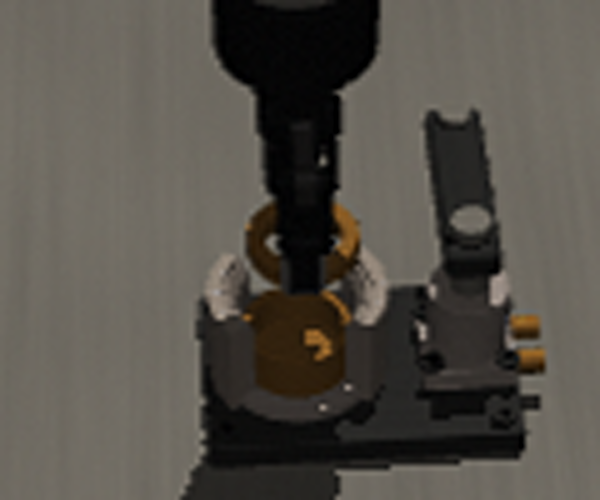

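View pics/scene8.png

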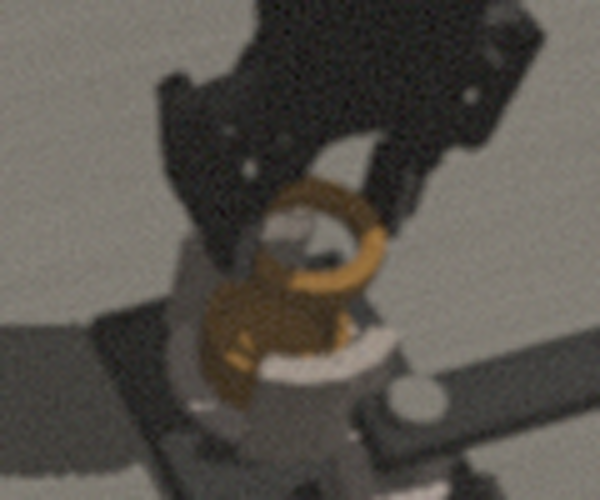

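Run:
```python
from h import *
q=snap("side");s=ctrl.state();u=proj(q,s["position"]).astype(int);print(s["position"].round(4))
cv2.imwrite("pics/side9.png",cv2.resize(q["img"][u[1]-50:u[1]+50,u[0]-60:u[0]+60],None,fx=6,fy=6,interpolation=0)[:,:,::-1])
off=u-[60,50]
for x in (.557,.559,.561):
    for z in (.0995,.105,.068,.046): print(x,z,((proj(q,[x,.214,z])-off)*6).round(0))
```

```text
[0.5606 0.2141 0.0915]
0.557 0.0995 [352. 287.]
0.557 0.105 [351. 277.]
0.557 0.068 [352. 344.]
0.557 0.046 [353. 382.]
0.559 0.0995 [356. 287.]
0.559 0.105 [356. 276.]
0.559 0.068 [357. 343.]
0.559 0.046 [358. 382.]
0.561 0.0995 [361. 286.]
0.561 0.105 [361. 276.]
0.561 0.068 [362. 343.]
0.561 0.046 [363. 382.]
```

View pics/side9.png

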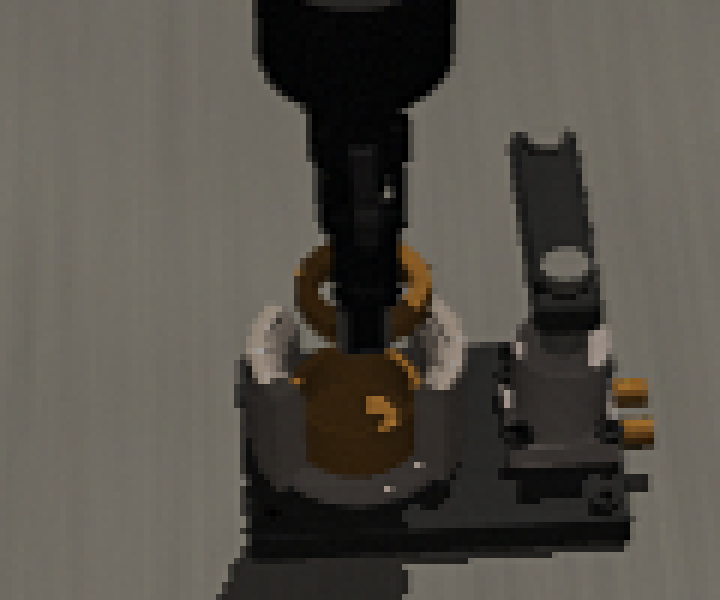

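Call:
send_rows(series=[0.18, 0, 0, 0, 0.4, 0, 0, 0.4, 0, 0.4, 0, 0, 0.6, 0, 0.4, 0, 0, 0.6, 0, 0.4, 0, 0, 0.4, 0, 0.4, 0, 0, 0.2, 0, 0.4, 0, 0, 0.2, 0, 0.4, 0, 0, 0, 0, 0.4])

```text
time: 10.33
position: [0.5579, 0.2135, 0.0657]
ee_rot: [-0.014, 1.0, -0.0, -0.0]
contact_force: [-0.5, -0.6, -1.7]
width: 0.0539
```

Call:
send_rows(series=[0, 0, 0.2, 0, 0.4, 0, 0, 0.2, 0, 0.4, 0, 0, 0.2, 0, 0.4, 0, 0, 0.2, 0, 0.4, 0, 0, 0.2, 0, 0.4, 0, 0, 0.2, 0, 0.4, 0, 0, 0, 0, 0.4, 0, 0, 0, 0, 0.4])

```text
time: 11.0
position: [0.5581, 0.2137, 0.0542]
ee_rot: [-0.014, 1.0, -0.0, -0.0]
contact_force: [0.1, -0.6, -1.0]
width: 0.0541
```

Run:
```python
from h import *
p=snap("wrist");s=ctrl.state();print(s["time"],s["position"].round(4),s["contact_force"].round(1),s["moment"].round(2),s["width"])
cv2.imwrite("pics/w10.png",cv2.resize(p["img"][200:400,220:420],None,fx=2.9,fy=2.9,interpolation=0)[:,:,::-1])
q=snap("side");u=proj(q,s["position"]).astype(int);cv2.imwrite(f"pics/side10.png",cv2.resize(q["img"][u[1]-60:u[1]+40,u[0]-60:u[0]+60],None,fx=6,fy=6,interpolation=2)[:,:,::-1])
```

```text
11.05 [0.5582 0.2137 0.0543] [ 0.1  0.5 -1. ] [-0.04 -0.01 -0.02] 0.05436577011077222
```

View pics/w10.png

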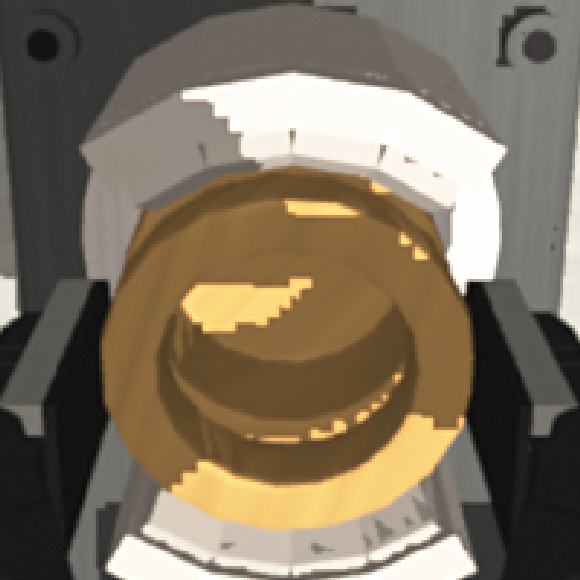

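View pics/side10.png

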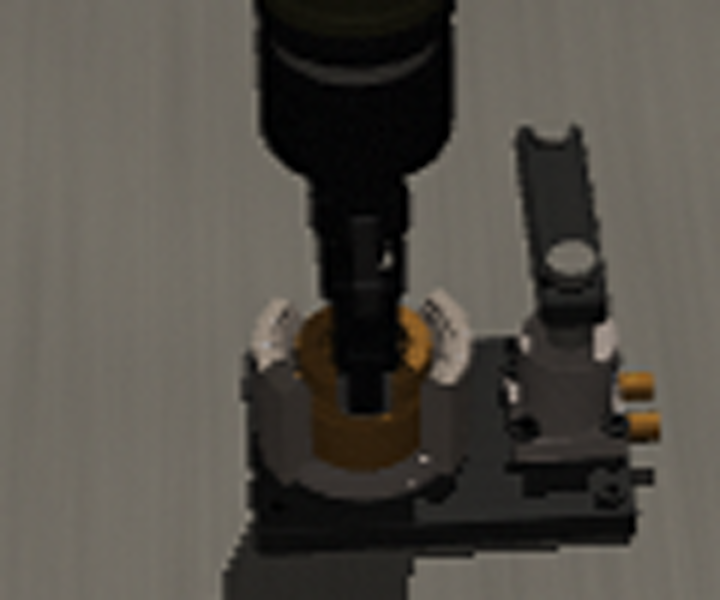

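Call:
send_rows(series=[0, 0, 0.2, 0, 0.4, 0, 0, 0.2, 0, 0.4, 0, 0, 0.15, 0, 0.4, 0, 0, 0.1, 0, 0.4, 0, 0, 0.1, 0, 0.4, 0, 0, 0.1, 0, 0.4, 0, 0, 0, 0, 0.4, 0, 0, 0, 0, 0.4])

```text
time: 11.77
position: [0.5581, 0.2137, 0.0458]
ee_rot: [-0.014, 1.0, -0.0, -0.0]
contact_force: [0.0, -0.0, -1.1]
width: 0.0542
```

Call:
send_rows(series=[0, 0, 0.05, 0, 0.4, 0, 0, 0.05, 0, 0.4, 0, 0, 0.05, 0, 0.4, 0, 0, 0.05, 0, 0.4, 0, 0, 0, 0, 0.4, 0, 0, 0, 0, 0.4, 0, 0, 0, 0, 0.4, 0, 0, 0, 0, 0.4])

```text
time: 12.43
position: [0.5582, 0.2138, 0.0443]
ee_rot: [-0.014, 1.0, 0.0, 0.0]
contact_force: [-2.2, -0.2, 5.1]
width: 0.0539
```

Run:
```python
from h import *
s=ctrl.state();p=snap("wrist");print(s["time"],s["position"].round(4),s["contact_force"].round(1),s["moment"].round(2),s["width"])
cv2.imwrite("pics/w11.png",cv2.resize(p["img"][200:400,220:420],None,fx=2.9,fy=2.9,interpolation=0)[:,:,::-1])
```

```text
12.4333 [0.5582 0.2138 0.0443] [-2.2 -0.2  5.1] [-0.22  0.53  0.02] 0.05393490800549237
```

View pics/w11.png

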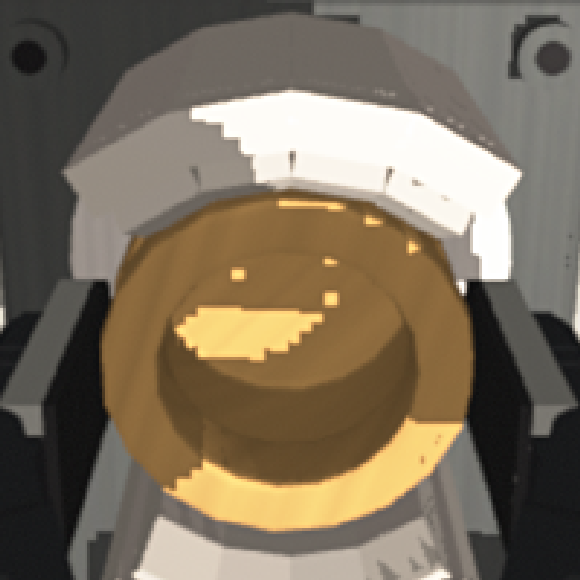

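Call:
send_rows(series=[0, 0, 0, 0, 0.7, 0, 0, 0, 0, 0.8, 0, 0, 0, 0, 0.85, 0, 0, 0, 0, 0.85, 0, 0, 0, 0, 0.85, 0, 0, 0, 0, 0.85, 0, 0, 0, 0, 0.85, 0, 0, 0, 0, 0.85])

```text
time: 13.15
position: [0.5582, 0.2137, 0.0438]
ee_rot: [-0.014, 1.0, 0.0, 0.0]
contact_force: [-0.8, 0.3, 0.3]
width: 0.0726
```

Call:
send_rows(series=[0, 0, -0.5, 0, 0.85, 0, 0, -1, 0, 0.85, 0, 0, -2, 0, 0.85, 0, 0, -2.5, 0, 0.85, 0, 0, -2.5, 0, 0.85, 0, 0, -2, 0, 0.9, -1.5, 0, -1, 0, 1, -1.5, 0, 0, 0, 1])

```text
time: 13.82
position: [0.5902, 0.2157, 0.164]
ee_rot: [-0.015, 1.0, 0.002, 0.003]
contact_force: [0.2, -0.5, -0.0]
width: 0.0855
```

Run:
```python
from h import *
import pickle
for i in range(3): p=snap("wrist")
s=ctrl.state();print(s["time"],s["position"].round(4),s["ee_rot"].round(4),s["contact_force"].round(1),s["width"])
pickle.dump(p,open("w12.pkl","wb"))
cv2.imwrite("pics/w12.png",p["img"][:,:,::-1])
q=snap("side");u=proj(q,[.559,.213,.06]).astype(int);cv2.imwrite(f"pics/side12.png",cv2.resize(q["img"][u[1]-50:u[1]+40,u[0]-60:u[0]+60],None,fx=6,fy=6,interpolation=2)[:,:,::-1])
```

```text
13.9667 [0.5888 0.2142 0.1598] [-1.380e-02  9.999e-01  1.000e-04  6.000e-04] [-0.3 -0.7  0. ] 0.08531002186979483
```

View pics/w12.png

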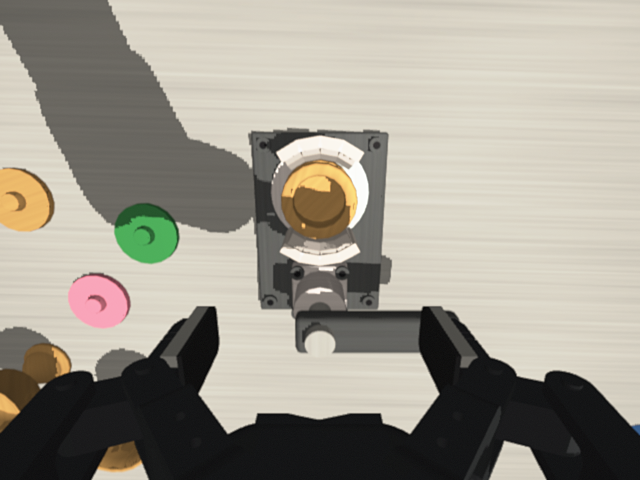

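View pics/side12.png

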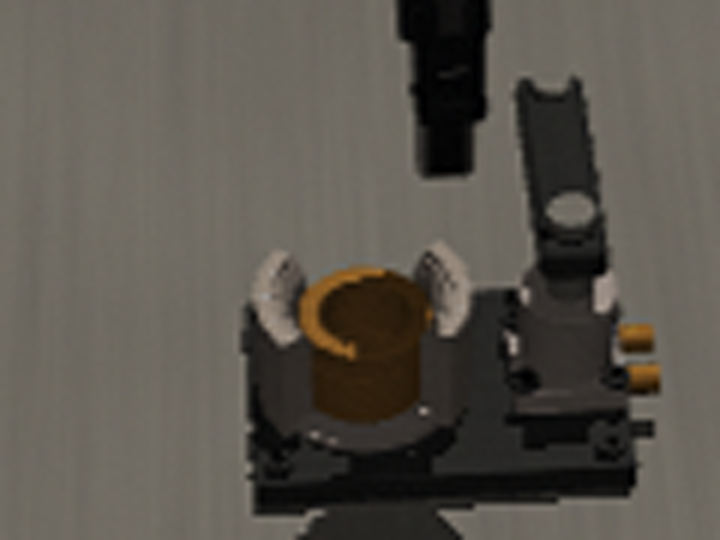

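The side view shows the ring seated flat on the cup, and the TCP height at contact (0.0443) matches the expected 0.0442. Next, the brass disc.

Call:
send_rows(series=[0.1, -1.3, 0, 0, 1, 0.3, -3, 0.5, 0, 1, 0.4, -3.9, 0.7, 0, 1, 0.4, -4, 0.8, 0, 1, 0.4, -4, 1, 0, 1, 0.3, -4, 1.0, 0, 1, 0.2, -3.3, 1, 0, 1, 0.1, -2, 1, 0, 1])

```text
time: 14.68
position: [0.5713, -0.047, 0.0985]
ee_rot: [-0.011, 1.0, -0.001, -0.0]
contact_force: [0.9, -0.8, -0.2]
width: 0.0855
```

Call:
send_rows(series=[0, -0.8, 0.2, 0, 1, 0, 0, 0, 0, 1, 0, 0, 0, 0, 1, 0, 0, 0, 0, 1, 0, 0, 0, 0, 1, 0, 0, 0, 0, 1, 0, 0, 0, 0, 1, 0, 0, 0, 0, 1])

```text
time: 15.35
position: [0.5738, -0.0481, 0.097]
ee_rot: [-0.015, 1.0, 0.0, 0.0]
contact_force: [-0.1, -0.2, 0.0]
width: 0.0855
```

Run:
```python
from h import *
import pickle
p=snap("wrist")
s=ctrl.state();print(s["time"],s["position"].round(4),s["ee_rot"].round(4),s["contact_force"].round(1),s["width"])
pickle.dump(p,open("w13.pkl","wb"))
cv2.imwrite("pics/w13.png",p["img"][:,:,::-1])
```

```text
15.4 [ 0.5738 -0.0484  0.097 ] [-1.470e-02  9.999e-01  1.000e-04  1.000e-04] [ 0.6  0.5 -0.2] 0.08541805514651116
```

View pics/w13.png

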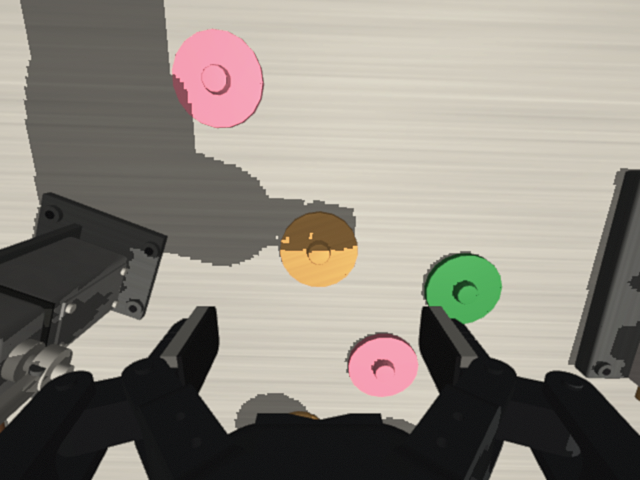

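Brass disc with boss up at (319,249), pinks at (217,78) and (383,365), green at (464,288). The disc is clear of its neighbours.

Run:
```python
from h import *
import pickle
p=pickle.load(open("w13.pkl","rb"))
e,X,d=circfit(p,(319,249),48,46,.007,0);print(e,X,d)
for b in ctrl.tip_of("disc_center",p) if False else []: print(b)
```

```text
((318.43505859375, 249.0273895263672), (75.0346450805664, 77.2499771118164), 94.04197692871094) [ 0.57394261 -0.04889795  0.007     ] 0.05459802249282974
```

Call:
send_rows(series=[0, 0, 1, 0, 1, 0, 0, 2, 0, 1, 0, 0, 2.5, 0, 1, 0, 0, 2, 0, 1, 0, 0, 1, 0, 1, 0, 0, 0.7, 0, 1, 0, 0, 0, 0, 1, 0, 0, 0, 0, 1])

```text
time: 16.07
position: [0.5741, -0.0491, 0.0052]
ee_rot: [-0.014, 1.0, -0.0, 0.0]
contact_force: [-0.1, 0.1, 0.4]
width: 0.0852
```

Run:
```python
from h import *
import pickle
for i in range(2): p=snap("wrist")
s=ctrl.state();print(s["time"],s["position"].round(4),s["ee_rot"].round(4),s["contact_force"].round(1),s["width"])
im=p["img"].copy()
for dx,c in [(0,(255,0,0)),(.002,(0,0,255))]:
    u=[proj(p,[s["position"][0]+dx+.028*np.cos(q),s["position"][1]+.028*np.sin(q),.007]) for q in np.linspace(0,6.3,100)]
    cv2.polylines(im,[np.round(np.array(u)*8).astype(int)],False,c,1,shift=3)
cv2.imwrite("pics/w14.png",cv2.resize(im[200:400,200:440],None,fx=3,fy=3,interpolation=0)[:,:,::-1])
```

```text
16.1667 [ 0.5748 -0.0491  0.006 ] [-0.0142  0.9999  0.      0.0012] [-0.7 -0.3 -0.6] 0.0854054411405343
```

View pics/w14.png

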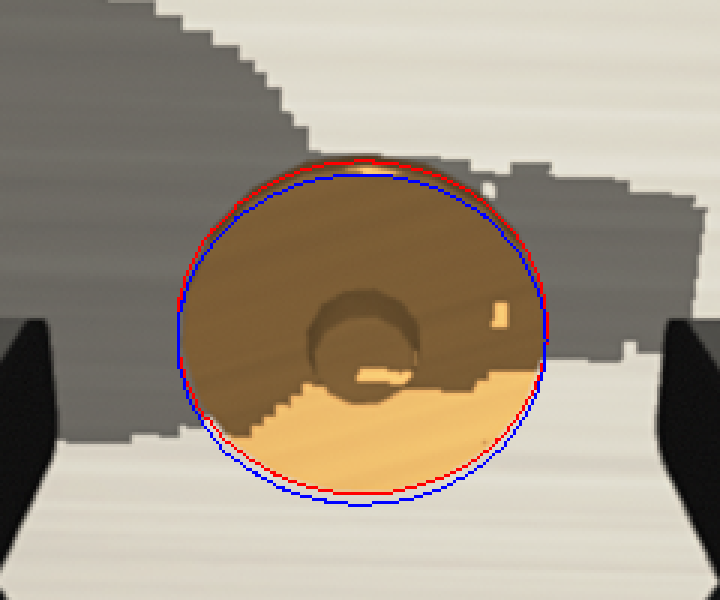

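Call:
send_rows(series=[0, 0, 0.4, 0, 1, 0, 0, 0.3, 0, 1, 0, 0, 0.15, 0, 0.8, 0, 0, 0, 0, 0.6, 0, 0, 0, 0, 0.5, 0, 0, 0, 0, 0.4, 0, 0, 0, 0, 0.4, 0, 0, 0, 0, 0.4], squeeze=50)

```text
time: 16.83
position: [0.5741, -0.0491, -0.0032]
ee_rot: [-0.014, 1.0, 0.0, 0.001]
contact_force: [-0.6, 0.2, 4.3]
width: 0.0522
```

Call:
send_rows(series=[0, 0, -0.1, 0, 0.4, 0, 0, -0.4, 0, 0.4, 0, 0, -0.5, 0, 0.4, 0, 0, -0.5, 0, 0.4, 0, 0, 0, 0, 0.4, 0, 0, 0, 0, 0.4, 0, 0, 0, 0, 0.4, 0, 0, 0, 0, 0.4])

```text
time: 17.5
position: [0.5735, -0.0489, 0.0112]
ee_rot: [-0.014, 1.0, 0.0, -0.0]
contact_force: [0.1, 0.3, -1.4]
width: 0.0524
```

Run:
```python
from h import *
import pickle
p=snap("wrist")
s=ctrl.state();print(s["time"],s["position"].round(4),s["ee_rot"].round(4),s["contact_force"].round(1),s["width"])
cv2.imwrite("pics/w15.png",p["img"][:,:,::-1])
for n in ["scene","side"]:
    q=snap(n);u=proj(q,s["position"]).astype(int);cv2.imwrite(f"pics/{n}15.png",cv2.resize(q["img"][u[1]-50:u[1]+50,u[0]-60:u[0]+60],None,fx=5,fy=5,interpolation=2)[:,:,::-1])
```

```text
17.55 [ 0.5734 -0.0489  0.0111] [-1.430e-02  9.999e-01  0.000e+00 -2.000e-04] [-0.1  0.6 -1.8] 0.05240272894653
```

View pics/w15.png

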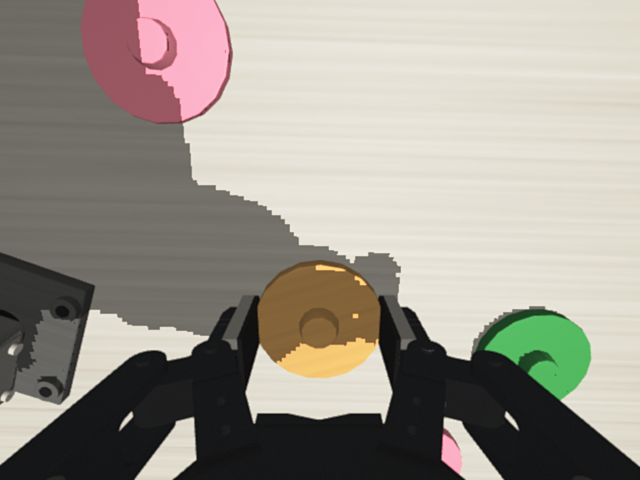

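View pics/side15.png

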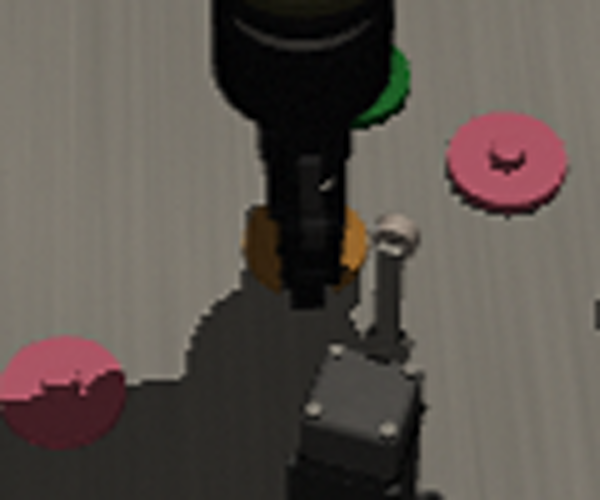

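Call:
send_rows(series=[0, 0, -0.5, 0, 0.4, 0, 0, -1.2, 0, 0.4, 0, 0, -2, 0, 0.4, 0, 0, -2, 0, 0.4, 0, 0, -2, 0, 0.4, 0, 0, -1.5, 0, 0.4, 0, 0, -1, 0, 0.4, 0, 0, 0, 0, 0.4])

```text
time: 18.32
position: [0.5755, -0.0492, 0.1166]
ee_rot: [-0.014, 1.0, 0.0, 0.003]
contact_force: [-0.0, -0.1, -0.9]
width: 0.052
```

Run:
```python
from h import *
import pickle
for i in range(3): p=snap("wrist")
s=ctrl.state();print(s["time"],s["position"].round(4),s["ee_rot"].round(4),s["contact_force"].round(1),s["width"])
im=p["img"].copy()
Mi=np.linalg.inv(np.array(p["mount"]))
for dx,col in [(0,(255,0,0)),(.001,(0,0,255))]:
  for R_,h in [(.028,-.0102),(.009,-.0172)]:
    u=[]
    for q in np.linspace(0,2*np.pi,100):
        y=K(p)@(Mi@np.array([dx+R_*np.cos(q),R_*np.sin(q),h,1]))[:3];u.append(y[:2]/y[2])
    cv2.polylines(im,[np.round(np.array(u)*8).astype(int)],False,col,1,shift=3)
cv2.imwrite("pics/w16.png",cv2.resize(im[250:395,240:400],None,fx=4,fy=4,interpolation=0)[:,:,::-1])
d=np.array([.5582,.2138])-s["position"][:2];R=Ro.from_quat(s["ee_rot"]).as_matrix()
print("tool delta",R[:2,:2].T@d)
```

```text
18.4667 [ 0.573  -0.0488  0.1127] [-1.430e-02  9.999e-01  1.000e-04 -5.000e-04] [ 0.3  0.4 -1.7] 0.052183295156734
tool delta [0.00733527 0.26293699]
```

View pics/w16.png

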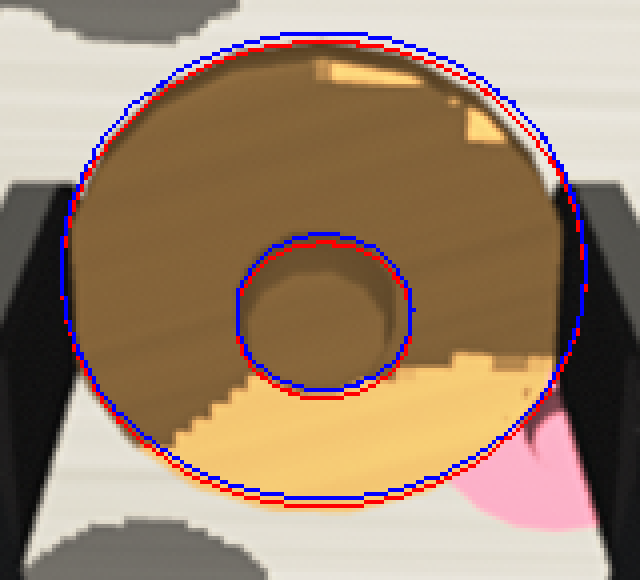

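Call:
send_rows(series=[0, 1, 0, 0, 0.4, 0.1, 2.5, 0, 0, 0.4, 0.1, 3.6, 0, 0, 0.4, 0.1, 4, 0, 0, 0.4, 0.1, 4, 0, 0, 0.4, 0.1, 4, 0, 0, 0.4, 0.1, 3.5, 0, 0, 0.4, 0.1, 2.2, 0, 0, 0.4])

```text
time: 19.13
position: [0.5573, 0.2051, 0.112]
ee_rot: [-0.017, 1.0, 0.001, -0.001]
contact_force: [-0.2, 0.9, -1.7]
width: 0.0526
```

Call:
send_rows(series=[0, 1.2, 0, 0, 0.4, 0, 0.3, 0, 0, 0.4, 0, 0, 0, 0, 0.4, 0, 0, 1, 0, 0.4, 0, 0, 1, 0, 0.4, 0, 0, 0, 0, 0.4, 0, 0, 0, 0, 0.4, 0, 0, 0, 0, 0.4])

```text
time: 19.8
position: [0.5592, 0.2127, 0.0931]
ee_rot: [-0.013, 1.0, -0.0, -0.0]
contact_force: [1.1, 0.3, -0.9]
width: 0.0524
```

Run:
```python
from h import *
import pickle
for i in range(2): p=snap("wrist")
s=ctrl.state();print(s["time"],s["position"].round(4),s["ee_rot"].round(4),s["contact_force"].round(1),s["width"])
cv2.imwrite("pics/w17.png",cv2.resize(p["img"][200:400,220:420],None,fx=2.9,fy=2.9,interpolation=0)[:,:,::-1])
d=np.array([.5582,.2138])-s["position"][:2];R=Ro.from_quat(s["ee_rot"]).as_matrix()
print("tool delta",R[:2,:2].T@d)
q=snap("side");u=proj(q,[.559,.213,.06]).astype(int);cv2.imwrite(f"pics/side17.png",cv2.resize(q["img"][u[1]-50:u[1]+40,u[0]-60:u[0]+60],None,fx=6,fy=6,interpolation=2)[:,:,::-1])
```

```text
19.9 [0.5595 0.2134 0.0936] [-1.390e-02  9.999e-01  1.000e-04  3.000e-04] [-0.1  0.2 -1.3] 0.052518280584638526
tool delta [0.0013143  0.00047132]
```

View pics/w17.png

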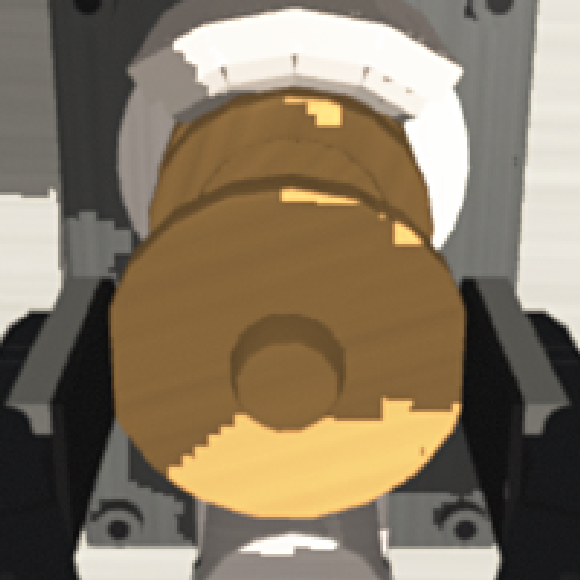

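View pics/side17.png

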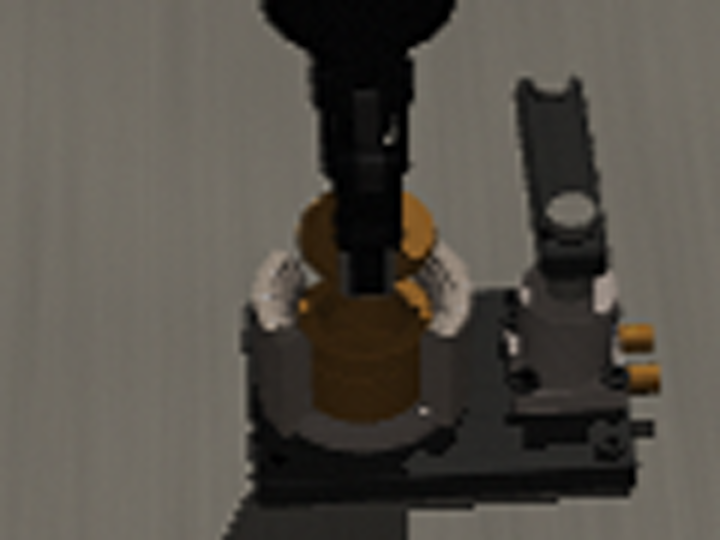

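Call:
send_rows(series=[0.13, 0.05, 0, 0, 0.4, 0, 0, 0.5, 0, 0.4, 0, 0, 0.7, 0, 0.4, 0, 0, 0.6, 0, 0.4, 0, 0, 0.5, 0, 0.4, 0, 0, 0.3, 0, 0.4, 0, 0, 0.2, 0, 0.4, 0, 0, 0, 0, 0.4])

```text
time: 20.62
position: [0.5575, 0.214, 0.0646]
ee_rot: [-0.014, 1.0, -0.0, -0.0]
contact_force: [0.6, -0.1, -1.4]
width: 0.0524
```

Call:
send_rows(series=[0, 0, 0.2, 0, 0.4, 0, 0, 0.2, 0, 0.4, 0, 0, 0.15, 0, 0.4, 0, 0, 0.15, 0, 0.4, 0, 0, 0.1, 0, 0.4, 0, 0, 0, 0, 0.4, 0, 0, 0, 0, 0.4, 0, 0, 0, 0, 0.4])

```text
time: 21.28
position: [0.5579, 0.2142, 0.0574]
ee_rot: [-0.014, 1.0, 0.0, 0.0]
contact_force: [-0.6, -0.4, -1.3]
width: 0.0523
```

Run:
```python
from h import *
s=ctrl.state();p=snap("wrist");print(s["time"],s["position"].round(4),s["contact_force"].round(1),s["moment"].round(2),s["width"])
cv2.imwrite("pics/w18.png",cv2.resize(p["img"][200:400,220:420],None,fx=2.9,fy=2.9,interpolation=0)[:,:,::-1])
```

```text
21.2833 [0.5579 0.2142 0.0574] [-0.6 -0.4 -1.3] [-0.01 -0.02  0.04] 0.052263053484152194
```

View pics/w18.png

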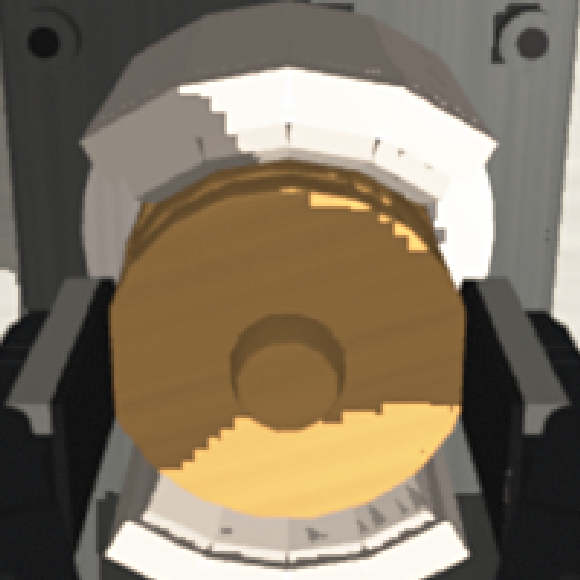

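Call:
send_rows(series=[0, 0, 0.1, 0, 0.4, 0, 0, 0.05, 0, 0.4, 0, 0, 0.05, 0, 0.4, 0, 0, 0.05, 0, 0.4, 0, 0, 0.05, 0, 0.4, 0, 0, 0, 0, 0.4, 0, 0, 0, 0, 0.4, 0, 0, 0, 0, 0.4])

```text
time: 22.0
position: [0.5579, 0.2142, 0.0549]
ee_rot: [-0.014, 1.0, 0.0, 0.0]
contact_force: [-2.0, -1.7, 4.8]
width: 0.0526
```

Contact at the expected height (0.0549 against 0.0548), so I release.

Call:
send_rows(series=[0, 0, 0, 0, 0.7, 0, 0, 0, 0, 0.8, 0, 0, 0, 0, 0.85, 0, 0, 0, 0, 0.85, 0, 0, 0, 0, 0.85, 0, 0, 0, 0, 0.85, 0, 0, 0, 0, 0.85, 0, 0, 0, 0, 0.85])

```text
time: 22.67
position: [0.5579, 0.2142, 0.0543]
ee_rot: [-0.014, 1.0, 0.0, 0.0]
contact_force: [0.2, 0.3, 0.8]
width: 0.0726
```

Call:
send_rows(series=[0, 0, -0.5, 0, 0.85, 0, 0, -1, 0, 0.85, 0, 0, -2, 0, 0.85, 0, 0, -2.5, 0, 0.85, 0, 0, -2.5, 0, 0.85, 0, 0, -2, 0, 0.9, -1.5, 0, -1, 0, 1, -1.5, 0, 0, 0, 1])

```text
time: 23.33
position: [0.5898, 0.2162, 0.1745]
ee_rot: [-0.015, 1.0, 0.002, 0.003]
contact_force: [-0.3, 0.1, 0.3]
width: 0.0856
```

Run:
```python
from h import *
import pickle
for i in range(2): p=snap("wrist")
s=ctrl.state();print(s["time"],s["position"].round(4),s["ee_rot"].round(4),s["contact_force"].round(1),s["width"])
pickle.dump(p,open("w19.pkl","wb"))
cv2.imwrite("pics/w19.png",cv2.resize(p["img"][100:320,220:420],None,fx=2.7,fy=2.7,interpolation=2)[:,:,::-1])
q=snap("side");u=proj(q,[.559,.213,.06]).astype(int);cv2.imwrite(f"pics/side19.png",cv2.resize(q["img"][u[1]-50:u[1]+40,u[0]-60:u[0]+60],None,fx=6,fy=6,interpolation=2)[:,:,::-1])
a=snap("scene")
pickle.dump((a,q),open("sc.pkl","wb"))
for nm,pp in (("scene",a),("side",q)):
    u=proj(pp,[.6,-.16,.12]).astype(int);cv2.imwrite(f"pics/{nm}sw.png",cv2.resize(pp["img"][u[1]-50:u[1]+70,u[0]-60:u[0]+60],None,fx=5,fy=5,interpolation=0)[:,:,::-1]);print(nm,u-[60,50])
```

```text
23.4333 [0.5901 0.2148 0.1714] [-1.370e-02  9.999e-01  4.000e-04  2.000e-03] [ 0.2  0.3 -0.8] 0.08530680788891935
scene [191 234]
side [285 247]
```

View pics/w19.png

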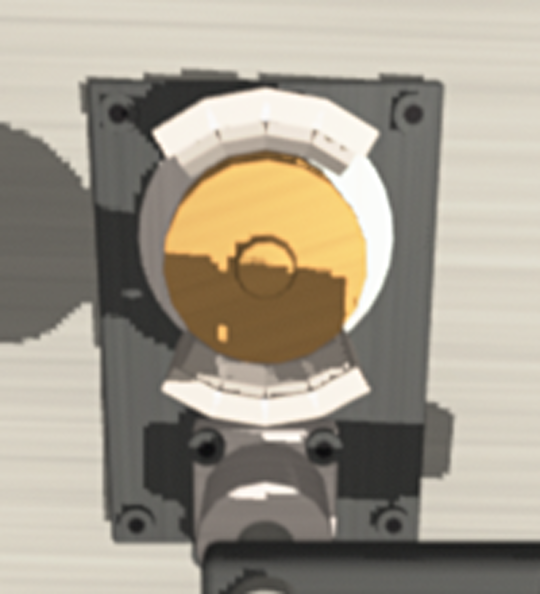

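View pics/side19.png

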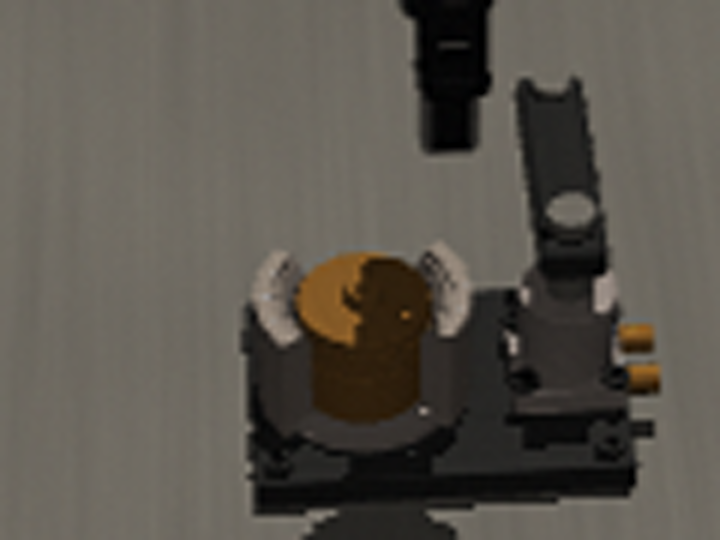

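View pics/scenesw.png

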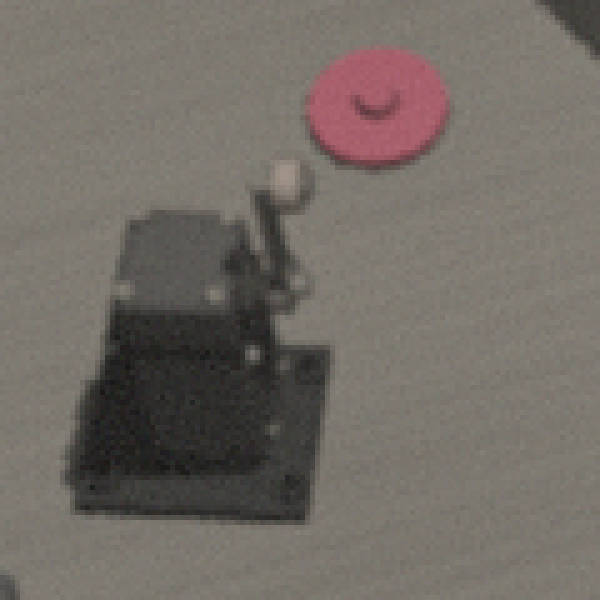

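View pics/sidesw.png

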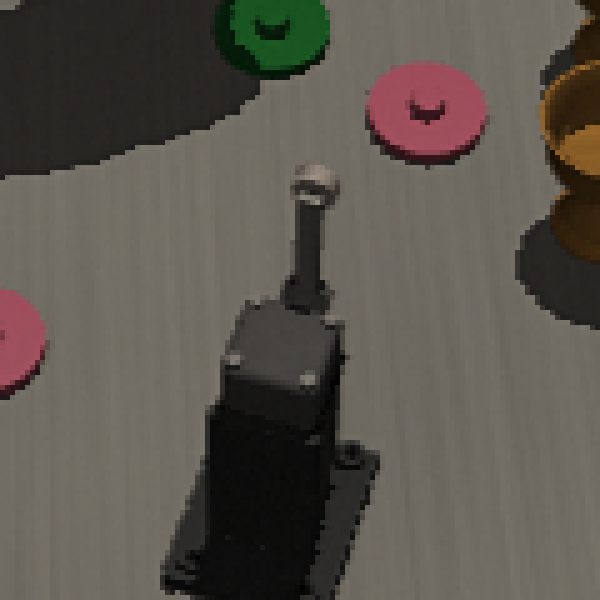

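Run:
```python
from h import *
import pickle
a,q=pickle.load(open("sc.pkl","rb"))
oa=np.array([191,234]);oq=np.array([285,247])
print("roller",tri([(a,np.array((289,185))/5+oa),(q,np.array((316,183))/5+oq)]))
for n,c in [("s1",(232,358)),("s2",(307,380)),("s3",(252,303)),("s4",(335,322))]:
    print(n,onz(q,np.array(c)/5+oq,.121).round(4))
for n,c in [("foot BL",(165,585)),("foot R",(378,455))]: print(n,onz(q,np.array(c)/5+oq,.006).round(4))
for n,c in [("a s1",(123,291)),("a s2",(215,293))]: print(n,onz(a,np.array(c)/5+oa,.121).round(4))
for n,c in [("foot TR",(330,348)),("foot BR",(308,522)),("foot BL",(75,512))]: print(n,onz(a,np.array(c)/5+oa,.006).round(4))
w=pickle.load(open("w13.pkl","rb"))
for n,c in [("w foot TL",(42,194)),("w foot TR",(166,238)),("w foot R bot",(146,318))]: print(n,onz(w,c,.006).round(4))
```

```text
roller (array([ 0.60328929, -0.16028836,  0.16580166]), [np.float64(0.08894548403060787), np.float64(0.05865441900452847)])
s1 [ 0.5683 -0.2093  0.121 ]
s2 [ 0.5966 -0.2208  0.121 ]
s3 [ 0.5775 -0.1838  0.121 ]
s4 [ 0.6094 -0.1943  0.121 ]
foot BL [ 0.5399 -0.2405  0.006 ]
foot R [ 0.6319 -0.1825  0.006 ]
a s1 [ 0.5969 -0.2199  0.121 ]
a s2 [ 0.6068 -0.1913  0.121 ]
foot TR [ 0.569  -0.1566  0.006 ]
foot BR [ 0.6363 -0.1803  0.006 ]
foot BL [ 0.6074 -0.2587  0.006 ]
w foot TL [ 0.5408 -0.2367  0.006 ]
w foot TR [ 0.5693 -0.1562  0.006 ]
w foot R bot [ 0.6331 -0.1777  0.006 ]
```

Call:
send_rows(series=[0, 0, -0.5, 5.3, 0.8, 0, 0, 0, 5.3, 0.6, 0, 0, 0, 5.3, 0.4, 0, 0, 0, 5.3, 0.2, 0, 0, 0, 0, 0, 0, 0, 0, 0, 0, 0, 0, 0, 0, 0, 0, 0, 0, 0, 0])

```text
time: 24.2
position: [0.5875, 0.2151, 0.1743]
ee_rot: [0.169, 0.986, 0.0, -0.0]
contact_force: [0.1, -0.0, -0.1]
width: 0.0001
```

Run:
```python
from h import *
s=ctrl.state();R=Ro.from_quat(s["ee_rot"]).as_matrix();print(s["time"],s["position"].round(4),R.round(3).tolist(),s["width"],s["q"].round(2))
print(R.T@(np.array([.563,-.1395,.19])-s["position"]))
print(R.T@(np.array([.563,-.1395,.148])-s["position"]))
```

```text
24.2 [0.5875 0.2151 0.1743] [[-0.943, 0.333, -0.0], [0.333, 0.943, 0.0], [0.0, -0.0, -1.0]] 6.57735397047979e-05 [-0.73  0.31  0.42  1.61 -0.13  1.25  0.94]
[-0.0950964  -0.342474   -0.01576533]
[-0.09511237 -0.34247193  0.02623466]
```

Call:
send_rows(series=[-0.3, -1.2, -0.5, 0, 0, -0.7, -2.6, -0.5, 0, 0, -1, -3.6, 0, 0, 0, -1, -3.8, 0, 0, 0, -1, -3.8, 0, 0, 0, -1, -3.8, 0, 0, 0, -1, -3.8, 0, 0, 0, -1, -3.6, 0, 0, 0])

```text
time: 24.87
position: [0.565, -0.0586, 0.185]
ee_rot: [0.17, 0.985, 0.0, 0.0]
contact_force: [1.2, -0.5, -0.8]
width: -0.0002
```

Call:
send_rows(series=[-1, -3.2, 0, 0, 0, -0.7, -2.4, 0, 0, 0, -0.5, -1.6, 0, 0, 0, -0.3, -0.8, 0.5, 0, 0, 0, 0, 1, 0, 0, 0, 0, 1, 0, 0, 0, 0, 0.8, 0, 0, 0, 0, 0, 0, 0])

```text
time: 25.53
position: [0.5614, -0.1365, 0.1484]
ee_rot: [0.168, 0.986, 0.0, -0.002]
contact_force: [-1.2, 0.5, 0.5]
width: -0.0001
```

Run:
```python
from h import *
import pickle
for i in range(2): p=snap("wrist")
s=ctrl.state();R=Ro.from_quat(s["ee_rot"]).as_matrix();print(s["time"],s["position"].round(4),s["contact_force"].round(1))
print(R.T@(np.array([.5865,-.1479,.148])-s["position"]))
cv2.imwrite("pics/w20.png",p["img"][:,:,::-1])
for n in ["scene","side"]:
    q=snap(n);u=proj(q,[.59,-.16,.14]).astype(int);print(n,u-[60,50]);cv2.imwrite(f"pics/{n}20.png",cv2.resize(q["img"][u[1]-50:u[1]+50,u[0]-60:u[0]+60],None,fx=5,fy=5,interpolation=0)[:,:,::-1])
    pickle.dump(q,open(f"{n}20.pkl","wb"))
```

```text
25.6333 [ 0.5626 -0.1374  0.1504] [-0.3  0.   0.3]
[-0.02602937 -0.00192431  0.0023496 ]
scene [189 223]
side [281 241]
```

View pics/w20.png

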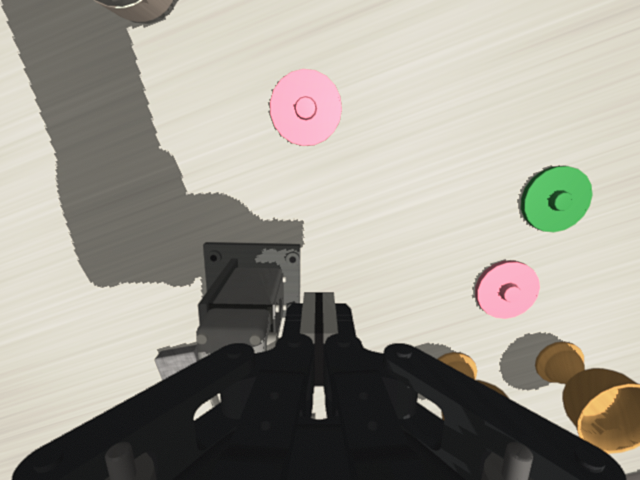

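View pics/scene20.png

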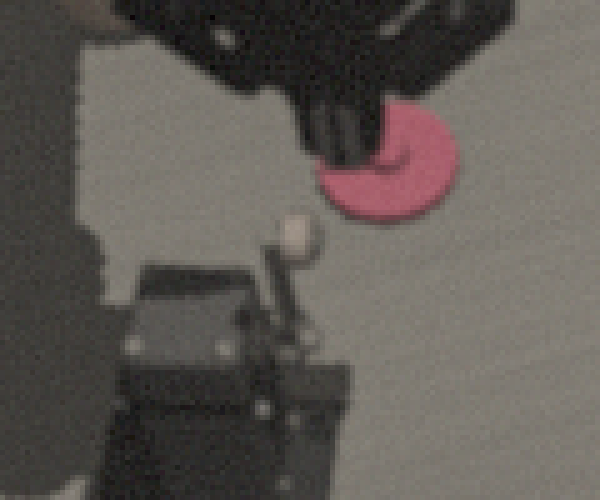

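View pics/side20.png

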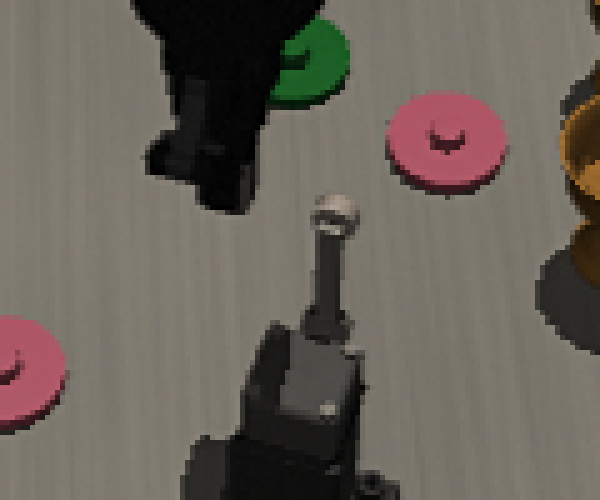

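Run:
```python
from h import *
import pickle
s=ctrl.state();P=s["position"]
for n,o in [("scene",[189,223]),("side",[281,241])]:
    q=pickle.load(open(n+"20.pkl","rb"))
    print(n,"TCP",((proj(q,P)-o)*5).round(),"roller est",((proj(q,[.6033,-.1603,.166])-o)*5).round(), "10mm along +tool y",((proj(q,P+.01*np.array([.333,.943,0]))-o)*5).round())
a=pickle.load(open("scene20.pkl","rb"));b=pickle.load(open("side20.pkl","rb"))
print(tri([(a,np.array((299,238))/5+[189,223]),(b,np.array((335,213))/5+[281,241])]))
for pp,nm in ((a,"scene"),(b,"side")):
    print(nm,[(np.round(x["location"],1).tolist(),round(x["score"],2)) for x in ctrl.tip_of("roller",snap(nm))])
```

```text
scene TCP [343. 151.] roller est [299. 239.] 10mm along +tool y [373. 151.]
side TCP [230. 195.] roller est [336. 213.] 10mm along +tool y [237. 176.]
(array([ 0.60280805, -0.16024116,  0.16594629]), [np.float64(0.02252810187781683), np.float64(0.014859227843943898)])
scene [([249.3, 271.0], 0.78)]
side [([347.2, 284.7], 0.61)]
```

Call:
send_rows(series=[0, -0.46, 0.2, 0, 0, -0.5, 0, 0, 0, 0, -0.8, 0, 0, 0, 0, -0.6, 0, 0, 0, 0, -0.6, 0, 0, 0, 0, -0.6, 0, 0, 0, 0, -0.6, 0, 0, 0, 0, 0, 0, 0, 0, 0])

```text
time: 26.6
position: [0.5969, -0.1562, 0.149]
ee_rot: [0.17, 0.985, -0.0, -0.0]
contact_force: [-1.1, 0.2, -0.1]
width: 0.0001
```

Run:
```python
from h import *
import pickle
s=ctrl.state();P=s["position"];print(s["time"],P.round(4),s["contact_force"].round(1))
for n in ["scene","side"]:
    q=snap(n);u=proj(q,[.59,-.16,.14]).astype(int);print(n,u-[60,50]);cv2.imwrite(f"pics/{n}21.png",cv2.resize(q["img"][u[1]-50:u[1]+50,u[0]-60:u[0]+60],None,fx=5,fy=5,interpolation=0)[:,:,::-1])
```

```text
26.6 [ 0.5969 -0.1562  0.149 ] [-1.1  0.2 -0.1]
scene [189 223]
side [281 241]
```

View pics/scene21.png

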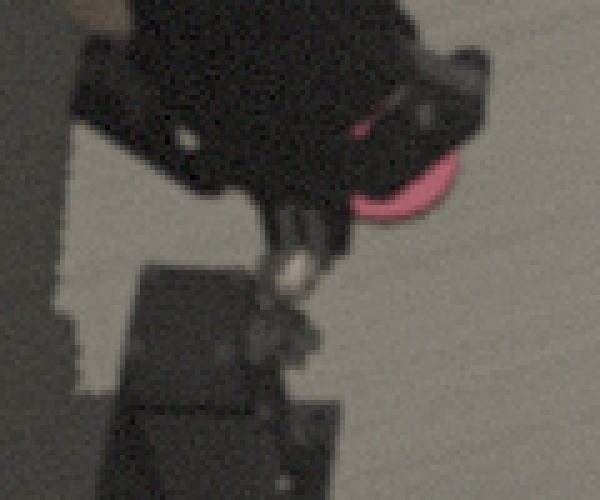

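View pics/side21.png

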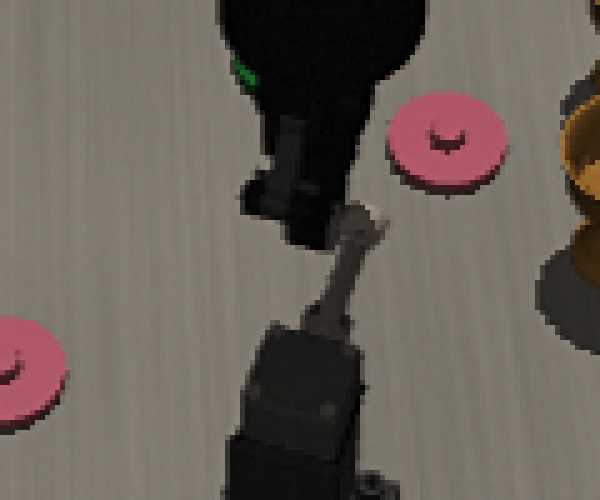

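Call:
send_rows(series=[-0.4, 0, 0, 0, 0, -0.5, 0, 0, 0, 0, -0.5, 0, 0, 0, 0, -0.5, 0, 0, 0, 0, -0.4, 0, 0, 0, 0, -0.3, 0, 0, 0, 0, 0, 0, 0, 0, 0, 0, 0, 0, 0, 0])

```text
time: 27.37
position: [0.6203, -0.1647, 0.149]
ee_rot: [0.17, 0.985, -0.0, -0.001]
contact_force: [-4.3, -0.1, 0.6]
width: 0.0
```

Run:
```python
from h import *
import pickle
s=ctrl.state();P=s["position"];print(s["time"],P.round(4),s["contact_force"].round(1))
for n in ["scene","side"]:
    q=snap(n);u=proj(q,[.59,-.16,.14]).astype(int);print(n,u-[60,50]);cv2.imwrite(f"pics/{n}22.png",cv2.resize(q["img"][u[1]-50:u[1]+50,u[0]-60:u[0]+60],None,fx=5,fy=5,interpolation=0)[:,:,::-1])
    if n=="side":
        for th in (.5,.6,.7,.8,.9): print(th,((proj(q,np.array([.603,-.1603,.107])+.06*np.sin(th)*np.array([.943,-.333,0])+[0,0,.06*np.cos(th)])-u+[60,50])*5).round())
```

```text
27.3667 [ 0.6203 -0.1647  0.149 ] [-4.3 -0.1  0.6]
scene [189 223]
side [281 241]
0.5 [407. 240.]
0.6 [419. 248.]
0.7 [431. 256.]
0.8 [441. 265.]
0.9 [450. 275.]
```

View pics/side22.png

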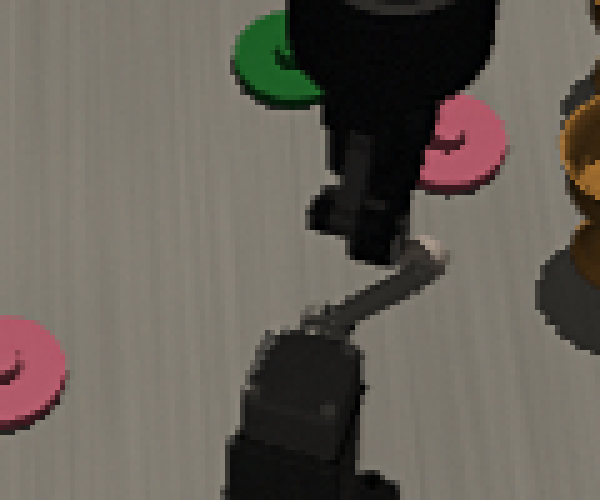

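View pics/scene22.png

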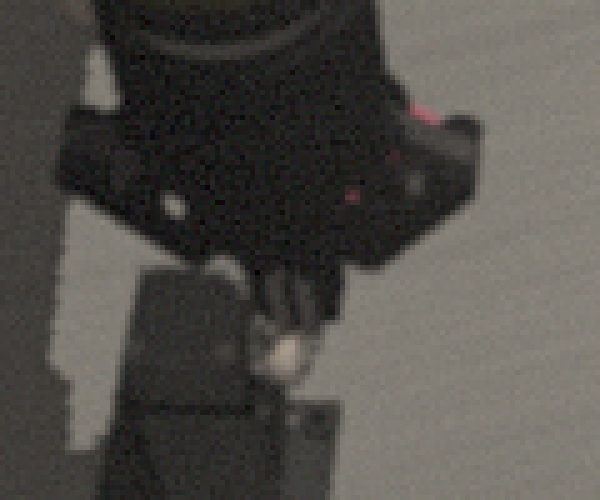

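Call:
send_rows(series=[0, 0, 0, 0, 0, 0, 0, 0, 0, 0, 0, 0, 0, 0, 0, 0, 0, 0, 0, 0, 0, 0, 0, 0, 0, 0, 0, 0, 0, 0, 0, 0, 0, 0, 0, 0, 0, 0, 0, 0])

```text
time: 28.13
position: [0.6205, -0.1647, 0.1493]
ee_rot: [0.17, 0.985, -0.0, -0.0]
contact_force: [-4.2, -0.7, -0.2]
width: -0.0002
```

Call:
send_rows(series=[0, 0, 0, 0, 0, 0, 0, 0, 0, 0, 0, 0, 0, 0, 0, 0, 0, 0, 0, 0, 0, 0, 0, 0, 0, 0, 0, 0, 0, 0, 0, 0, 0, 0, 0, 0, 0, 0, 0, 0])

```text
time: 28.8
position: [0.6205, -0.1647, 0.1493]
ee_rot: [0.17, 0.985, -0.0, -0.0]
contact_force: [-4.7, -1.5, -0.9]
width: -0.0002
```

Call:
send_rows(series=[0.4, 0, 0, 0, 0, 0.6, 0, 0, 0, 0, 0.7, 0, 0, 0, 0, 0.8, 0, 0, 0, 0, 0.8, 0, 0, 0, 0, 0.9, 0, 0, 0, 0, 1, 0, 0, 0, 0, 1, 0, 0, 0, 0])

```text
time: 29.47
position: [0.5616, -0.143, 0.1495]
ee_rot: [0.17, 0.985, 0.0, 0.0]
contact_force: [-0.5, 0.1, -0.3]
width: 0.0002
```

Call:
send_rows(series=[1, 0, 0, 0, 0, 1, 0.5, -1, 0, 0, 0, 1, -2, 0, 0, 0, 1, -2, 0, 0, 0, 0, -1, 0, 0, 0, 0, 0, 0, 0, 0, 0, 0, 0, 0, 0, 0, 0, 0, 0])

```text
time: 30.13
position: [0.5508, -0.1141, 0.2082]
ee_rot: [0.17, 0.985, -0.0, -0.001]
contact_force: [0.5, 0.1, -0.5]
width: 0.0003
```

Run:
```python
from h import *
s=ctrl.state();P=s["position"];print(s["time"],P.round(4),s["contact_force"].round(1),s["qvel"].round(3))
for n in ["scene","side"]:
    q=snap(n);u=proj(q,[.59,-.16,.14]).astype(int);cv2.imwrite(f"pics/{n}23.png",q["img"][:,:,::-1])
    cv2.imwrite(f"pics/{n}23c.png",cv2.resize(q["img"][u[1]-50:u[1]+50,u[0]-60:u[0]+60],None,fx=5,fy=5,interpolation=0)[:,:,::-1])
    u=proj(q,[.559,.213,.06]).astype(int);cv2.imwrite(f"pics/{n}23n.png",cv2.resize(q["img"][u[1]-50:u[1]+40,u[0]-60:u[0]+60],None,fx=5,fy=5,interpolation=2)[:,:,::-1])
```

```text
30.1333 [ 0.5508 -0.1141  0.2082] [ 0.5  0.1 -0.5] [ 0.004  0.009  0.001  0.007 -0.002  0.004 -0.001]
```

View pics/side23.png

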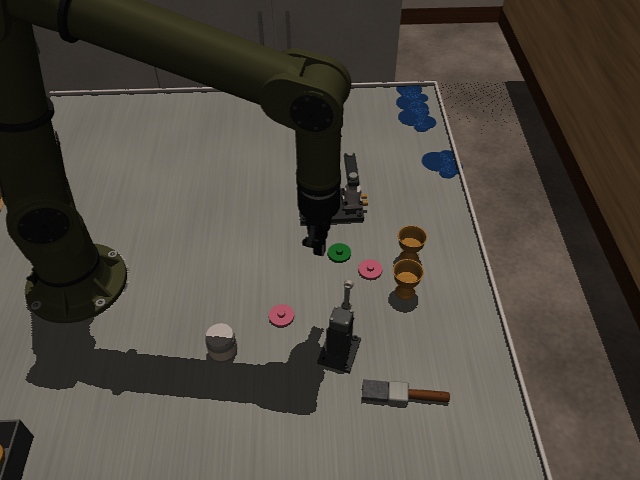

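View pics/side23c.png

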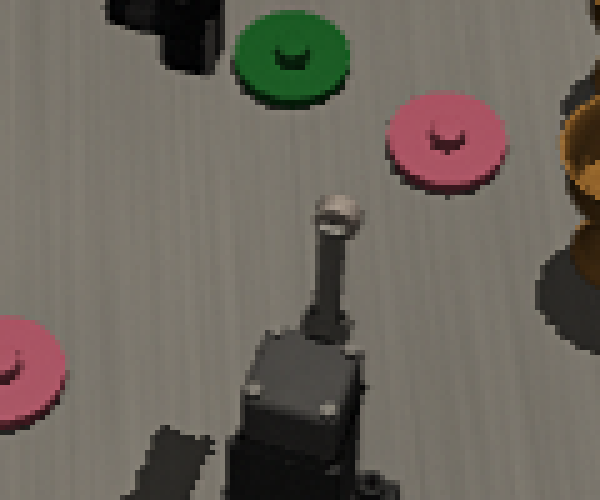

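View pics/side23n.png

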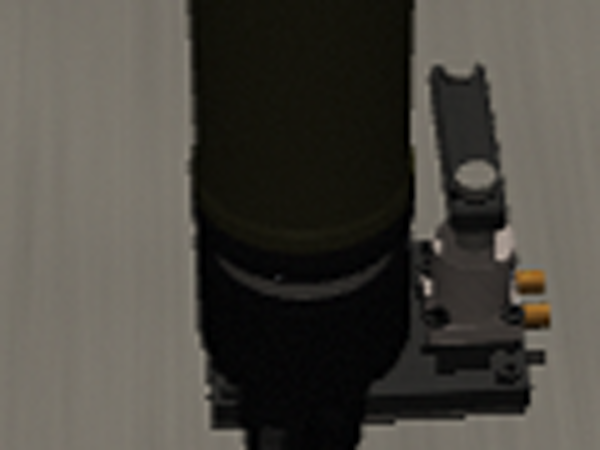

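View pics/scene23.png

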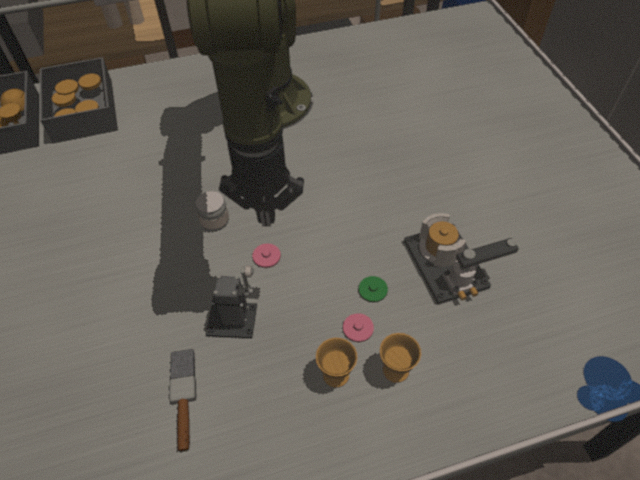

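The lever is upright at (249,271) in the scene view. The disc lies in the nest, boss up, at (443,233), and the bystanders are where they were. Nothing touches the robot.

```bash
python3 -c "
from station import ctrl
print(ctrl.hand_in()); print(ctrl.state()['time'])"
```

```text
the job is handed in; nothing more can be done
None
the job is handed in; nothing more can be done
```

I loaded the nest and tripped the clamp's start switch, then handed the job in at about 30 s of the 67 s allowed. The hand-in gave no verdict, so what follows is my own checks.

- **Spacer:** it touched down on the cup with the TCP at 0.0443 m, where 0.0442 m was expected. After release it looked flat and centred in the wrist and side views.
- **Disc:** I took the brass one and left the green and pink look-alikes alone. It touched down at 0.0549 m, where 0.0548 m was expected, and lay boss up and flat. The last scene picture still shows it in the nest.
- **Switch:** I held the lever at about 0.65–0.7 rad, judged from the roller's place in the picture and a push of 4.2–4.7 N. It stayed there for about 1.5 s, then sprang back upright as I withdrew.
- **Bystanders and robot:** the lamp cups, tin and brush stand where they stood at the start. The robot is clear of everything.

**Disagreements and gaps:** the wrist camera's projection came out 3–5 % too large, and nest estimates from different views disagreed by 2–4 mm in places. I settled this by comparing the part with the jaws in the wrist and side views before lowering. The final side view of the nest was blocked by the arm, so the last look at the stack is from the scene camera only. Lever angle and seating were seen or inferred, not read from a sensor.

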